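Load a drill jig from the parts drawer and hang its template on the pins

TASK

Load the drill jig: pull the parts drawer out to its stop, lay every steel blank from the drawer flat on the floor of the jig's tub with none on top of another, then line both holes of the drilling template up with the jig's two pins and lower it until it lies flush on the rim. Push the drawer fully shut again, and leave the other things on the bench where they are.

Things in the scene. Friction and masses are not known exactly. Their poses are not given: they have to be found in the camera images.
- cabinet_drawer0 (a joint): the only drawer of the low grey parts cabinet at the far left of the bench, its front towards the robot. 0 = shut, 0.1496 = pulled out to its stop; starts shut or up to 0.012 open. It slides along the cabinet's own -x, runs easily (about 1 N of friction, light damping) and stays where it is left
- cabinet_drawer0_handle (a point): middle of the drawer's round bar handle, about 120 long along the cabinet's y, 35 in front of the drawer's face, 44 above the bench. A closed gripper fits down into the free space behind the bar and can hook it to pull; the bar or face can be pushed. It moves with the drawer; axes as the cabinet
- cabinet_front (a point): middle of the front of the cabinet, in the plane of the shut drawer's face, at the height of the cabinet's top; x points from front to back. The cabinet is fixed, 220 deep, 260 wide, 80 high. Drawer inside: 218 wide, floor 22 above the bench, side walls up to 58, front panel up to 68. With the drawer at its stop its inside is uncovered from 129 in front of this point to 15 behind it
- jig: blue drill jig bolted to the bench: an open tub with a locating pin on a boss at either end, overall 230 by 124. Origin in the middle of its underside on the bench, x along the line of the two pins, y across. Flat rim (also the top of the bosses) at z = 56. Pins at x = +98 and -98, y = 0, 10 diameter with a tapered top 3 wide, from z = 56 to z = 81
- jig_seat (a point): middle of the plane of the jig's rim (z = 56 in the jig): where the underside centre of the seated template lies; axes as the jig
- jig_floor (a point): middle of the tub's floor (z = 30 in the jig); the tub is inside 150 (x) by 112 (y) and 26 deep, walls 6 thick; axes as the jig
- pin_a (a point): top of the pin at the jig's x = +98, 25 above the rim
- pin_b (a point): top of the pin at the jig's x = -98, 25 above the rim
- template: loose aluminium drilling template, plate 222 (x) by 122 (y) by 6, 0.45 kg, starts lying flat on the bench, handle up. Origin at the middle of its underside. Two through holes of 12.5 diameter at x = +98 and -98, y = 0; the same either way round. On top a dark handle: a square bar 12 x 12, 78 long along y, over the middle
- template_bar (a point): middle of the template's handle bar, 34 above the template's underside (the bar has 22 of free height under it between its two posts, which stand at y = +34 and -34); x across the bar, y along it
- blank1: steel blank: a length of square bar 46 (x) by 18 by 18, 0.11 kg (hidden variation), a dark dot on each end. Origin at its centre, x along its length. Starts lying in the drawer, roughly along the cabinet's x, the blanks side by side at least 34 apart. Three to five of the five are present (None = absent)
- blank2: steel blank: a length of square bar 46 (x) by 18 by 18, 0.11 kg (hidden variation), a dark dot on each end. Origin at its centre, x along its length. Starts lying in the drawer, roughly along the cabinet's x, the blanks side by side at least 34 apart. Three to five of the five are present (None = absent)
- blank3: steel blank: a length of square bar 46 (x) by 18 by 18, 0.11 kg (hidden variation), a dark dot on each end. Origin at its centre, x along its length. Starts lying in the drawer, roughly along the cabinet's x, the blanks side by side at least 34 apart. Three to five of the five are present (None = absent)
- blank4: steel blank: a length of square bar 46 (x) by 18 by 18, 0.11 kg (hidden variation), a dark dot on each end. Origin at its centre, x along its length. Starts lying in the drawer, roughly along the cabinet's x, the blanks side by side at least 34 apart. Three to five of the five are present (None = absent)
- blank5: steel blank: a length of square bar 46 (x) by 18 by 18, 0.11 kg (hidden variation), a dark dot on each end. Origin at its centre, x along its length. Starts lying in the drawer, roughly along the cabinet's x, the blanks side by side at least 34 apart. Three to five of the five are present (None = absent)
- wrench: bystander, to be left where it is: open-ended steel wrench, 200 long, lying on the bench
- hammer: bystander, to be left where it is: hammer with a handle, lying on the bench
- marker: bystander, to be left where it is: flat brass scribing bar, 120 x 13 x 10
- square: bystander, to be left where it is: steel try square, blade 150, stock 100
- pipe: bystander, to be left where it is: dark steel pipe offcut, 42 diameter, 60 tall, standing on end
Not all that is in view belongs to the job. What is shaped like the jig but purple is not meant.

How it is judged (in metres and radians):
On the way, in this order (a step that is already met when the one before it is completed fails the run):
1. the drawer is pulled out to its stop (value of joint cabinet_drawer0 above 0.142 m), for 0.1 s.
2. every blank present lies flat on the floor of the jig's tub, at rest and let go (x of blank1 in the frame of jig_floor between -0.07 and 0.07 m and y of blank1 in the frame of jig_floor between -0.052 and 0.052 m and z of blank1 in the frame of jig_floor between 0 and 0.016 m and x of blank2 in the frame of jig_floor between -0.07 and 0.07 m and y of blank2 in the frame of jig_floor between -0.052 and 0.052 m and z of blank2 in the frame of jig_floor between 0 and 0.016 m and x of blank3 in the frame of jig_floor between -0.07 and 0.07 m and y of blank3 in the frame of jig_floor between -0.052 and 0.052 m and z of blank3 in the frame of jig_floor between 0 and 0.016 m and x of blank4 in the frame of jig_floor between -0.07 and 0.07 m and y of blank4 in the frame of jig_floor between -0.052 and 0.052 m and z of blank4 in the frame of jig_floor between 0 and 0.016 m and x of blank5 in the frame of jig_floor between -0.07 and 0.07 m and y of blank5 in the frame of jig_floor between -0.052 and 0.052 m and z of blank5 in the frame of jig_floor between 0 and 0.016 m and linear speed of each of blank1, blank2, blank3, blank4, blank5 below 0.03 m/s and contact force between each of blank1, blank2, blank3, blank4, blank5 and the fingers below 0.2 N), for 0.2 s.
3. the template is on both pins and flush on the rim (horizontal distance between template and jig_seat below 0.004 m and z of template in the frame of jig_seat between -0.003 and 0.003 m and angle between the x axis of template and the x axis of jig, either way round below 0.04 rad and angle between template's own z axis and vertical below 0.03 rad), for 0.2 s.
At the end, for the whole second after the job is handed in: Every blank present lies in the tub, its centre under 16 mm above the floor; the template is on both pins, flush on the rim (4 mm sideways, 3 mm in height, 0.04 rad in yaw); the drawer is less than 8 mm open; all is at rest (all of step 3 and x of blank1 in the frame of jig_floor between -0.07 and 0.07 m and y of blank1 in the frame of jig_floor between -0.052 and 0.052 m and z of blank1 in the frame of jig_floor between 0 and 0.016 m and x of blank2 in the frame of jig_floor between -0.07 and 0.07 m and y of blank2 in the frame of jig_floor between -0.052 and 0.052 m and z of blank2 in the frame of jig_floor between 0 and 0.016 m and x of blank3 in the frame of jig_floor between -0.07 and 0.07 m and y of blank3 in the frame of jig_floor between -0.052 and 0.052 m and z of blank3 in the frame of jig_floor between 0 and 0.016 m and x of blank4 in the frame of jig_floor between -0.07 and 0.07 m and y of blank4 in the frame of jig_floor between -0.052 and 0.052 m and z of blank4 in the frame of jig_floor between 0 and 0.016 m and x of blank5 in the frame of jig_floor between -0.07 and 0.07 m and y of blank5 in the frame of jig_floor between -0.052 and 0.052 m and z of blank5 in the frame of jig_floor between 0 and 0.016 m and value of joint cabinet_drawer0 below 0.008 m and linear speed of each of template, blank1, blank2, blank3, blank4, blank5 below 0.02 m/s); the robot touches nothing.
It fails at once if another thing on the bench is displaced by more than 50 mm (distance of any of wrench, hammer, marker, square, pipe from where it was at the start of the episode above 0.05 m).
Of blank1, blank2, blank3, blank4, blank5 only 3 to 5 are there at a start; the rules pass over those that are not, and their reading is None.
At some moment in a run one of template may be knocked a few centimetres aside while the robot is not near it.
Once in a run the grip may slacken for a moment while it holds something.
It also fails if it takes over 210 s, if anything falls off the work surface, if the arm or the gripper's body presses on something with over 40 N, if the wrist force passes 120 N, or if a joint passes its speed limit or range.

ROBOT

A 7-joint arm with a two-finger parallel gripper is mounted at the origin on the work surface. World frame = base frame: x ahead of the robot, y to its left, z up, the work surface at z = 0. Lengths are in m, angles in degrees, forces in N, time in s.
With the tool pointing down it reaches from about 0.425 to 0.875 m from the base axis. Payload 4.7 kg.
Tool frame: the origin (TCP) lies midway between the tips of the shut fingers; the grasp point (between the pads) lies 19 mm behind it; z points along the fingers, x is the direction in which the jaws open and shut, and the axes are right-handed (so a half turn about z gives the same grasp; the last joint's range is limited). The gripper opens to 87 mm and grips with 3 to 60 N. Pads are 19 mm wide; open, the fingers measure 117 mm over their backs; the gripper's body (75 mm by 190 mm) begins 51 mm behind the grasp point.
Start: joints at [69.448, 18.392, -4.016, 83.108, 1.295, 78.541, -3.26], TCP at [0.237, -0.605, 0.223] pointing down, gripper open.
Joint ranges: [-163.93, 163.93], [-17.29, 119.83], [-79.2, 71.16], [3.27, 140.29], [-89.18, 269.18], [5.43, 117.66], [-154.24, 154.24]. Speed limits (degrees/s): [147.25, 147.25, 180, 180, 180, 180, 180].

INTERFACE

Orientations are given as [roll, pitch, yaw] about the fixed x, y, z axes, in that order (R = Rz(yaw) Ry(pitch) Rx(roll)).
In Python, from cell import env gives the robot as it stands.
- The arm moves only by the tool carry_out, never from a script. Its argument "plan" is a list of rows, each an object with "grip": the closure, from 0 (fully open) to 1 (shut); "dp": the shift along the tool's x, y, z in m, a list of three; "rotation": the turn, a rotation vector about the tool's x, y, z in degrees, a list of three. In form: [{"grip": grip, "dp": [dx, dy, dz], "rotation": [wx, wy, wz]}, ...]. A call has 1 to 8 rows; each row shifts and turns the pose as measured when the row begins, along the tool's axes as they then stand; what a row does not reach is not made up. A row lasts 1/12 s, in which the tool goes at most 41.7 mm and 7.16 degrees, less where a joint would pass 70% of its speed; a pose out of reach is approached as far as the arm can. A call is refused whole if a number of a shift passes 0.0417 or a number of a turn 7.16, either way. A call with a gripper value outside its range is refused whole. The fingers move at their own pace and stop on an object; "force" is the grip in N (left out, the last holds). Time passes only in rows, so rows that do not move let the fingers close. It gives the time, the measured TCP pose, the force and the opening at its end, in the units of the state.
- env.get_obs(): the state, without advancing time (a new reading comes with each control period).
- env.read_camera(name): name is "scene" or "top"; returns the picture (384x512x3 uint8, red, green, blue); there is no depth.
- env.camera_params(name): a dict with "fx", "fy", "cx", "cy" (pixels), "k1" (the pictures are not rectified: a ray, as slopes to the right and down, at radius r is drawn at 1 + k1 r^2 times it, then the intrinsics apply), "R" (3x3) and "t" (3): a world point X has camera coordinates R X + t. Camera axes: x right, y down, z forward; pixel columns grow to the right and rows downward; lengths in m; the calibration is good to about 2 mm. A picture is of the moment at which its call begins. camera_params takes no time and is no camera call.
- env.sign_off(): hands the job in, once; it reports no verdict.
The state is a dict: "time_s": time; "qpos": joint angles; "joint_velocities": joint speeds; "effort": joint torques, N m; "tool_pos": TCP position; "tool_rot": TCP orientation; "force": force on the tool from outside, world axes, zero at the start; "wrist_torque": the same for the moment, N m; "grip_width": finger opening in m.
Only numpy, scipy, OpenCV 4.12 (cv2) and the standard library are available. Lean on these libraries where they do the work, as an engineer would, in place of code of your own. Each camera call takes 0.05 s, during which the arm holds its last target. There are 200 camera calls.

## Working session

There is one attempt and no reset: what is moved stays moved. The work goes in short steps, Python scripts to look and compute and a tool call to move; the robot and the scene stay as the last step left them, time stands still between calls to the robot, and variables do not carry over. Pictures are saved under pics/ and viewed, about 12 in all and at most 16, crops included, and the job is handed in when it is done.

Besides the shell and the picture viewer there is one more tool, called as a command line: name --argument value ..., lists and objects as JSON in quotes. carry_out: Moves the arm, as the interface text tells. Its arguments: {"type":"object","properties":{"plan":{"type":"array","items":{"type":"object","properties":{"grip":{"type":"number"},"dp":{"type":"array","items":{"type":"number"}},"rotation":{"type":"array","items":{"type":"number"}}}}},"force":{"type":"number"}},"required":["plan"]}

```bash
mkdir -p pics; ls; cat > h.py <<'E'
import numpy as np, cv2
from cell import env
from scipy.spatial.transform import Rotation as Ro
def snap(n,f):
    im=env.read_camera(n); cv2.imwrite('pics/'+f+'.png',im[:,:,::-1]); return im
def ray(n,u,v):
    p=env.camera_params(n); xd=np.array([(u-p['cx'])/p['fx'],(v-p['cy'])/p['fy']]); x=xd.copy()
    for _ in range(20): x=xd/(1+p['k1']*(x@x))
    R=np.array(p['R']);t=np.array(p['t']); return -R.T@t, R.T@np.array([x[0],x[1],1])
def onz(n,u,v,z):
    c,d=ray(n,u,v); return (c+d*(z-c[2])/d[2])
def proj(n,X):
    p=env.camera_params(n); c=np.array(p['R'])@np.array(X)+np.array(p['t']); x=c[:2]/c[2]; x=x*(1+p['k1']*(x@x))
    return np.array([p['fx']*x[0]+p['cx'],p['fy']*x[1]+p['cy']])
E
python3 - <<'E'
from h import *
o=env.get_obs(); print(o)
for n in('scene','top'):
    snap(n,n+'0'); p=env.camera_params(n); c,_=ray(n,256,192); print(n,p['fx'],p['k1'],c, onz(n,256,192,0))
E
```

```text
pics
{'time_s': 0.0, 'qpos': array([69.44706293, 18.43887083, -4.01524393, 83.17504589,  1.29559448,
       78.53994639, -3.25908149]), 'joint_velocities': array([-0.03635401,  0.05247342, -0.03879543, -0.01082714, -0.01201698,
        0.06369262, -0.08829829]), 'effort': array([-2.42066799e-04, -4.91288888e+01, -4.04183641e-01, -3.12529814e+01,
       -6.39472157e-02,  4.35701001e-02,  1.78564374e-04]), 'tool_pos': array([ 0.23650175, -0.60485719,  0.22146235]), 'tool_rot': array([ 1.79993604e+02,  1.08588954e-01, -6.86365519e+01]), 'force': array([ 0.23469242,  0.14032427, -0.38213762]), 'wrist_torque': array([0.0133162 , 0.01406584, 0.00311306]), 'grip_width': 0.0868948022622951}
scene 367.0405549346087 -0.06156846662815948 [ 1.18234964 -0.23234215  0.76340007] [0.36466225 0.01707506 0.        ]
top 391.2076239086998 -0.041976383574085216 [ 0.27712948 -0.01545203  1.15934731] [ 0.50329099 -0.01594129  0.        ]
```

View pics/scene0.png

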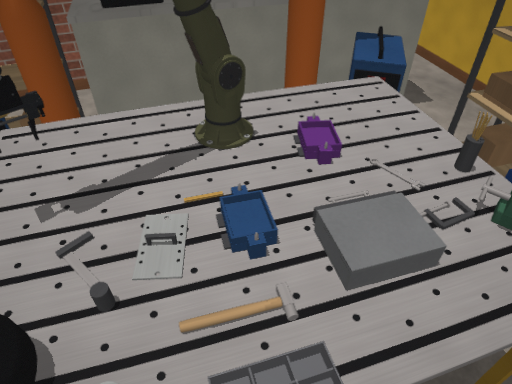

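View pics/top0.png

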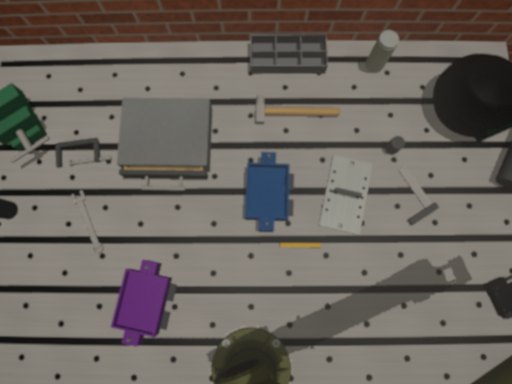

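The scene picture shows the blue jig at (248,220), the purple decoy at (319,140), the template at (162,243) and the cabinet at (375,237). In the top picture the blue jig is at (267,192), the purple look-alike at (142,303), the template at (346,195) and the cabinet at (165,138), with its handle near (163,184). Only the blue one fits the jig's description. I'll enlarge to confirm.

```bash
python3 - <<'E'
from h import *
im=cv2.imread('pics/top0.png')
c=cv2.resize(im[90:250,110:380],None,fx=2.95,fy=2.95,interpolation=cv2.INTER_CUBIC); c=cv2.convertScaleAbs(c,alpha=1.5); cv2.imwrite('pics/c1.png',c)
for n,z in(('top',.056),('scene',.056)):
    im=cv2.imread(f'pics/{n}0.png'); hsv=cv2.cvtColor(im,cv2.COLOR_BGR2HSV)
    m=cv2.inRange(hsv,(100,110,40),(122,255,255)); 
    cs=[k for k in cv2.findContours(m,0,2)[0] if cv2.contourArea(k)>300]
    for k in cs: print(n,cv2.minAreaRect(k),cv2.contourArea(k))
# template in the top view: light pixel mask inside region
E
```

```text
top ((266.7309265136719, 196.91958618164062), (42.138309478759766, 66.34059143066406), 2.602562189102173) 2194.5
scene ((249.0068817138672, 220.9302520751953), (73.71116638183594, 49.77609634399414), 77.19573211669922) 2741.0
scene ((378.95654296875, 59.981292724609375), (53.6656494140625, 53.459068298339844), 9.246112823486328) 1751.0
```

View pics/c1.png

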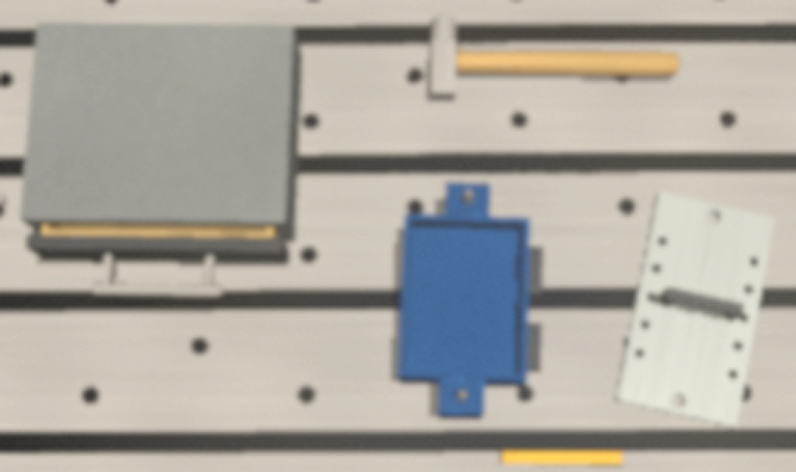

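The enlarged crop confirms the jig as the blue tub, with a pin on a boss at either end at crop (468,196) and (462,394). The template's end holes are at (715,215) and (680,400), its bar runs around (705,303), and the drawer's handle bar runs from (95,290) to (222,292).

```bash
python3 - <<'E'
from h import *
def c(u,v,z): return onz('top',(u+.5)/2.95-.5+110,(v+.5)/2.95-.5+90,z)
P={}
for n,u,v,z in [('pinA',468,195,.081),('pinB',462,394,.081),('hA',715,215,.006),('hB',680,400,.006),('bar1',666,294,.040),('bar2',743,310,.040),
 ('han1',95,290,.05),('han2',222,292,.05),('cabL',22,219,.08),('cabR',288,221,.08),('cabBR',295,28,.08),('cabBL',36,26,.08)]:
    P[n]=c(u,v,z); print(n,P[n].round(4))
def f(a,b):
    d=P[a]-P[b]; print(a,b,'len',np.hypot(*d[:2]).round(4),'mid',((P[a]+P[b])/2).round(4),'ang',np.degrees(np.arctan2(d[1],d[0])).round(2), 'scene px of mid',proj('scene',(P[a]+P[b])/2).round(1))
f('pinA','pinB');f('hA','hB');f('bar1','bar2');f('han1','han2');f('cabL','cabR');f('cabBR','cabR')
for a in ('pinA','pinB','hA','hB','han1','han2'): print(a,proj('scene',P[a]).round(1))
im=cv2.imread('pics/scene0.png')[170:290,120:440]
cv2.imwrite('pics/c2.png',cv2.convertScaleAbs(cv2.resize(im,None,fx=2.5,fy=2.5,interpolation=2),alpha=1.3))
E
```

```text
pinA [ 0.5928 -0.0517  0.081 ]
pinB [ 0.3993 -0.0439  0.081 ]
hA [ 0.592  -0.3091  0.006 ]
hB [ 0.4006 -0.2643  0.006 ]
bar1 [ 0.5022 -0.2477  0.04  ]
bar2 [ 0.4857 -0.3232  0.04  ]
han1 [0.5073 0.3165 0.05  ]
han2 [0.5046 0.1903 0.05  ]
cabL [0.5722 0.383  0.08  ]
cabR [0.5682 0.1227 0.08  ]
cabBR [0.768  0.1195 0.08  ]
cabBL [0.7736 0.3819 0.08  ]
pinA pinB len 0.1936 mid [ 0.4961 -0.0478  0.081 ] ang -2.3 scene px of mid [247.1 205.4]
hA hB len 0.1966 mid [ 0.4963 -0.2867  0.006 ] ang -13.19 scene px of mid [161.9 243.5]
bar1 bar2 len 0.0773 mid [ 0.4939 -0.2855  0.04  ] ang 77.67 scene px of mid [160.1 234.3]
han1 han2 len 0.1262 mid [0.5059 0.2534 0.05  ] ang 88.75 scene px of mid [347.6 194.4]
cabL cabR len 0.2603 mid [0.5702 0.2528 0.08  ] ang 89.11 scene px of mid [360.2 201.4]
cabBR cabR len 0.1998 mid [0.6681 0.1211 0.08  ] ang -0.91 scene px of mid [332.3 238.1]
pinA [256.3 231.4]
pinB [239.2 182.8]
hA [157.1 273.8]
hB [166.1 217.3]
han1 [366.9 190.6]
han2 [327.8 198.4]
```

View pics/c2.png

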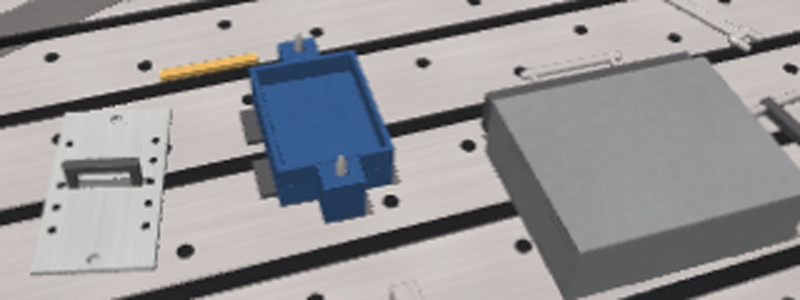

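Pin spacing (194 against 196 mm), hole spacing (197 against 196), handle length and cabinet width (260) all agree, and the scene-view reprojections agree to within 1–2 px. Next I'll move to the handle.

```bash
cat >> h.py <<'E'
def go(xyz,yaw):
    o=env.get_obs(); Rt=Ro.from_euler('xyz',o['tool_rot'],degrees=True)
    T=Ro.from_euler('xyz',[180,0,yaw],degrees=True)
    d=np.array(xyz)-o['tool_pos']
    w=(Rt.inv()*T).as_rotvec(degrees=True)
    print('t',round(o['time_s'],1),'pos',o['tool_pos'].round(4),'rot',o['tool_rot'].round(2),'F',o['force'].round(1),'g',round(o['grip_width'],4))
    print(' dp now mm',(Rt.inv().apply(d)*1e3).round(1),'turn',w.round(2),'dp after turn mm',(T.inv().apply(d)*1e3).round(1))
E
python3 - <<'E'
from h import *
go([.5,-.3,.2],-68.6); go([.526,.253,.2],-68.6)
p=np.array([.5,-.3,.2]); print(Ro.from_euler('xyz',[180,0,-68.6],degrees=True).inv().apply(np.array([.526,.253,.2])-p))
E
```

```text
t 0.1 pos [ 0.2365 -0.6049  0.2216] rot [ 1.800e+02  1.000e-01 -6.864e+01] F [0.4 0.3 0.7] g 0.087
 dp now mm [-188.  -356.4   21.9] turn [ 0.    0.1  -0.04] dp after turn mm [-187.7 -356.6   21.6]
t 0.1 pos [ 0.2365 -0.6049  0.2216] rot [ 1.800e+02  1.000e-01 -6.864e+01] F [0.4 0.3 0.7] g 0.087
 dp now mm [-693.5 -582.1   22.7] turn [ 0.    0.1  -0.04] dp after turn mm [-693.1 -582.6   21.6]
[-5.05387070e-01 -2.25984313e-01 -2.76750966e-17]
```

carry_out --plan '[{"grip": 1, "dp": [-0.0157, -0.0297, 0], "rotation": [0, 0, 0]}, {"grip": 1, "dp": [-0.0157, -0.0297, 0], "rotation": [0, 0, 0]}, {"grip": 1, "dp": [-0.0157, -0.0297, 0], "rotation": [0, 0, 0]}, {"grip": 1, "dp": [-0.0157, -0.0297, 0], "rotation": [0, 0, 0]}, {"grip": 1, "dp": [-0.0157, -0.0297, 0], "rotation": [0, 0, 0]}, {"grip": 1, "dp": [-0.0157, -0.0297, 0], "rotation": [0, 0, 0]}]'

```text
time_s: 0.6
tool_pos: [0.3621, -0.4543, 0.2161]
tool_rot: [179.5, 0.4, -69.8]
force: [0.0, 0.2, 0.3]
grip_width: 0.0549
```

carry_out --plan '[{"grip": 1, "dp": [-0.0157, -0.0297, 0], "rotation": [0, 0, 0]}, {"grip": 1, "dp": [-0.0157, -0.0297, 0], "rotation": [0, 0, 0]}, {"grip": 1, "dp": [-0.0157, -0.0297, 0], "rotation": [0, 0, 0]}, {"grip": 1, "dp": [-0.0157, -0.0297, 0], "rotation": [0, 0, 0]}, {"grip": 1, "dp": [-0.0157, -0.0297, 0], "rotation": [0, 0, 0]}, {"grip": 1, "dp": [-0.0157, -0.0297, 0], "rotation": [0, 0, 0]}]'

```text
time_s: 1.1
tool_pos: [0.5004, -0.2951, 0.2128]
tool_rot: [179.4, 0.5, -69.9]
force: [1.2, -1.2, 0.4]
grip_width: 0.0152
```

carry_out --plan '[{"grip": 1, "dp": [-0.0337, -0.0151, 0], "rotation": [0, 0, 0]}, {"grip": 1, "dp": [-0.0337, -0.0151, 0], "rotation": [0, 0, 0]}, {"grip": 1, "dp": [-0.0337, -0.0151, 0], "rotation": [0, 0, 0]}, {"grip": 1, "dp": [-0.0337, -0.0151, 0], "rotation": [0, 0, 0]}, {"grip": 1, "dp": [-0.0337, -0.0151, 0], "rotation": [0, 0, 0]}, {"grip": 1, "dp": [-0.0337, -0.0151, 0], "rotation": [0, 0, 0]}, {"grip": 1, "dp": [-0.0337, -0.0151, 0], "rotation": [0, 0, 0]}, {"grip": 1, "dp": [-0.0337, -0.0151, 0], "rotation": [0, 0, 0]}]'

```text
time_s: 1.77
tool_pos: [0.5218, 0.0129, 0.2101]
tool_rot: [179.2, 0.7, -69.9]
force: [0.7, -0.6, -0.4]
grip_width: 0.0004
```

carry_out --plan '[{"grip": 1, "dp": [-0.0337, -0.0151, 0], "rotation": [0, 0, 0]}, {"grip": 1, "dp": [-0.0337, -0.0151, 0], "rotation": [0, 0, 0]}, {"grip": 1, "dp": [-0.0337, -0.0151, 0], "rotation": [0, 0, 0]}, {"grip": 1, "dp": [-0.0337, -0.0151, 0], "rotation": [0, 0, 0]}, {"grip": 1, "dp": [-0.0337, -0.0151, 0], "rotation": [0, 0, 0]}, {"grip": 1, "dp": [-0.0337, -0.0151, 0], "rotation": [0, 0, 0]}, {"grip": 1, "dp": [-0.0337, -0.0151, 0], "rotation": [0, 0, 0]}]'

```text
time_s: 2.35
tool_pos: [0.5375, 0.2819, 0.2096]
tool_rot: [179.1, 0.5, -70.1]
force: [0.2, -0.1, -0.2]
grip_width: 0.0007
```

carry_out --plan '[{"grip": 1, "dp": [0, 0, 0], "rotation": [0, 0, -7]}, {"grip": 1, "dp": [0, 0, 0], "rotation": [0, 0, -7]}, {"grip": 1, "dp": [0, 0, 0], "rotation": [0, 0, -7]}, {"grip": 1, "dp": [0, 0, 0], "rotation": [0, 0, -7]}, {"grip": 1, "dp": [0, 0, 0], "rotation": [0, 0, -7]}, {"grip": 1, "dp": [0, 0, 0], "rotation": [0, 0, -7]}, {"grip": 1, "dp": [0, 0, 0], "rotation": [0, 0, -7]}, {"grip": 1, "dp": [0, 0, 0], "rotation": [0, 0, -7]}]'

```text
time_s: 3.02
tool_pos: [0.5296, 0.2977, 0.2052]
tool_rot: [-179.8, 1.7, -12.6]
force: [-0.4, 0.5, 0.1]
grip_width: 0.0002
```

carry_out --plan '[{"grip": 1, "dp": [0, 0, 0], "rotation": [0, 0, -7]}, {"grip": 1, "dp": [0, 0, 0], "rotation": [0, 0, -7]}, {"grip": 1, "dp": [0, 0, 0], "rotation": [0, 0, -7]}, {"grip": 1, "dp": [0, 0, 0], "rotation": [0, 0, -7]}, {"grip": 1, "dp": [0, 0, 0], "rotation": [0, 0, -7]}, {"grip": 1, "dp": [0, 0, 0], "rotation": [0, 0, -7]}, {"grip": 1, "dp": [0, 0, 0], "rotation": [0, 0, -7]}, {"grip": 1, "dp": [0, 0, 0], "rotation": [0, 0, -7]}]'

```text
time_s: 3.68
tool_pos: [0.5279, 0.2952, 0.2012]
tool_rot: [-178.4, 1.2, 44.7]
force: [-0.1, 0.5, 0.5]
grip_width: 0.0007
```

carry_out --plan '[{"grip": 1, "dp": [0, 0, 0], "rotation": [0, 0, -7]}, {"grip": 1, "dp": [0, 0, 0], "rotation": [0, 0, -7]}, {"grip": 1, "dp": [0, 0, 0], "rotation": [0, 0, -7]}, {"grip": 1, "dp": [0, 0, 0], "rotation": [0, 0, -7]}, {"grip": 1, "dp": [0, 0, 0], "rotation": [0, 0, -7]}, {"grip": 1, "dp": [0, 0, 0], "rotation": [0, 0, -7]}, {"grip": 1, "dp": [0, 0, 0], "rotation": [0, 0, 0]}]'

```text
time_s: 4.27
tool_pos: [0.527, 0.2927, 0.1975]
tool_rot: [-177.8, -0.1, 87.8]
force: [0.7, -0.5, -0.5]
grip_width: 0.0006
```

```bash
python3 -c "
from h import *
go([.526,.253,.1],89)"
```

```text
t 4.3 pos [0.527  0.2927 0.1975] rot [-1.7777e+02 -5.0000e-02  8.7820e+01] F [ 0.7 -0.5 -0.5] g 0.0006
 dp now mm [-39.8   4.3  97.4] turn [-2.23 -0.08 -1.18] dp after turn mm [-39.7  -0.3  97.5]
```

carry_out --plan '[{"grip": 1, "dp": [0, 0, 0], "rotation": [-2.2, 0, -1.2]}, {"grip": 1, "dp": [-0.02, 0, 0.02], "rotation": [0, 0, 0]}, {"grip": 1, "dp": [-0.02, 0, 0.02], "rotation": [0, 0, 0]}, {"grip": 1, "dp": [0, 0, 0.03], "rotation": [0, 0, 0]}, {"grip": 1, "dp": [0, 0, 0.02], "rotation": [0, 0, 0]}, {"grip": 1, "dp": [0, 0, 0], "rotation": [0, 0, 0]}]'

```text
time_s: 4.77
tool_pos: [0.5265, 0.2511, 0.1039]
tool_rot: [179.9, -0.1, 87.8]
force: [-0.7, -0.4, 0.4]
grip_width: 0.0004
```

```bash
python3 -c "
from h import *
go([.526,.253,.027],89)"
```

```text
t 4.8 pos [0.5265 0.2511 0.1039] rot [ 1.7991e+02 -1.5000e-01  8.7820e+01] F [-0.7 -0.4  0.4] g 0.0004
 dp now mm [ 1.7 -0.7 76.9] turn [ 0.09 -0.14 -1.18] dp after turn mm [ 1.9 -0.6 76.9]
```

carry_out --plan '[{"grip": 1, "dp": [0, 0, 0.02], "rotation": [0, 0, 0]}, {"grip": 1, "dp": [0, 0, 0.02], "rotation": [0, 0, 0]}, {"grip": 1, "dp": [0, 0, 0.02], "rotation": [0, 0, 0]}, {"grip": 1, "dp": [0, 0, 0.016], "rotation": [0, 0, 0]}, {"grip": 1, "dp": [0, 0, 0], "rotation": [0, 0, 0]}]'

```text
time_s: 5.18
tool_pos: [0.5285, 0.2519, 0.0281]
tool_rot: [179.8, -0.2, 87.0]
force: [-0.9, 0.3, 0.4]
grip_width: 0.0005
```

carry_out --plan '[{"grip": 1, "dp": [0, -0.01, 0], "rotation": [0, 0, 0]}, {"grip": 1, "dp": [0, -0.015, 0], "rotation": [0, 0, 0]}, {"grip": 1, "dp": [0, -0.02, 0], "rotation": [0, 0, 0]}, {"grip": 1, "dp": [0, -0.02, 0], "rotation": [0, 0, 0]}]'

```text
time_s: 5.52
tool_pos: [0.4693, 0.2559, 0.0318]
tool_rot: [179.2, -0.4, 86.5]
force: [1.9, -0.5, -1.3]
grip_width: 0.0007
```

carry_out --plan '[{"grip": 1, "dp": [0, -0.02, 0.001], "rotation": [0, 0, 0]}, {"grip": 1, "dp": [0, -0.02, 0.001], "rotation": [0, 0, 0]}, {"grip": 1, "dp": [0, -0.02, 0.001], "rotation": [0, 0, 0]}, {"grip": 1, "dp": [0, -0.01, 0.001], "rotation": [0, 0, 0]}, {"grip": 1, "dp": [0, -0.01, 0], "rotation": [0, 0, 0]}]'

```text
time_s: 5.93
tool_pos: [0.3877, 0.2618, 0.0319]
tool_rot: [178.4, -0.2, 86.4]
force: [3.9, -1.1, -0.5]
grip_width: 0.0004
```

carry_out --plan '[{"grip": 1, "dp": [0, -0.007, 0], "rotation": [0, 0, 0]}, {"grip": 1, "dp": [0, -0.007, 0], "rotation": [0, 0, 0]}, {"grip": 1, "dp": [0, -0.007, 0], "rotation": [0, 0, 0]}]'

```text
time_s: 6.18
tool_pos: [0.3854, 0.2625, 0.0361]
tool_rot: [176.2, -0.6, 86.4]
force: [17.1, -0.1, -11.2]
grip_width: 0.0005
```

carry_out --plan '[{"grip": 1, "dp": [0, 0.008, 0], "rotation": [2, 0, 0]}, {"grip": 1, "dp": [0, 0.003, -0.01], "rotation": [2, 0, 0]}, {"grip": 1, "dp": [0, 0, -0.03], "rotation": [0, 0, 0]}, {"grip": 1, "dp": [0, 0, -0.04], "rotation": [0, 0, 0]}, {"grip": 1, "dp": [0, 0, -0.04], "rotation": [0, 0, 0]}, {"grip": 1, "dp": [0, 0, -0.04], "rotation": [0, 0, 0]}, {"grip": 0.3, "dp": [-0.025, 0.012, -0.02], "rotation": [0, 0, 0]}, {"grip": 0.3, "dp": [-0.038, 0.012, -0.01], "rotation": [0, 0, 0]}]'

```text
time_s: 6.85
tool_pos: [0.4139, 0.2073, 0.2359]
tool_rot: [-179.7, -1.1, 87.6]
force: [1.5, -0.6, -1.3]
grip_width: 0.0076
```

carry_out --plan '[{"grip": 0.3, "dp": [-0.038, 0.012, 0], "rotation": [0, 0, 0]}, {"grip": 0.3, "dp": [-0.038, 0.012, 0], "rotation": [0, 0, 0]}, {"grip": 0.3, "dp": [-0.038, 0.012, 0], "rotation": [0, 0, 0]}, {"grip": 0.3, "dp": [-0.038, 0.012, 0], "rotation": [0, 0, 0]}, {"grip": 0.3, "dp": [-0.038, 0.012, 0], "rotation": [0, 0, 0]}, {"grip": 0.3, "dp": [-0.038, 0.012, 0], "rotation": [0, 0, 0]}, {"grip": 0.3, "dp": [-0.03, 0.01, 0], "rotation": [0, 0, 0]}]'

```text
time_s: 7.43
tool_pos: [0.4915, -0.0577, 0.245]
tool_rot: [178.8, -0.3, 88.1]
force: [1.1, 0.5, 0.7]
grip_width: 0.0526
```

```bash
python3 - <<'E'
from h import *
go([.5,-.1,.2],89)
im=snap('top','top1'); snap('scene','scene1')
b=cv2.cvtColor(im[120:250,100:240],cv2.COLOR_RGB2BGR)
cv2.imwrite('pics/c3.png',cv2.convertScaleAbs(cv2.resize(b,None,fx=4.5,fy=4.5,interpolation=2),alpha=1.5))
E
```

```text
t 7.4 pos [ 0.4915 -0.0577  0.245 ] rot [178.83  -0.32  88.13] F [1.1 0.5 0.7] g 0.0526
 dp now mm [-42.3   8.9  45. ] turn [ 1.18 -0.32 -0.87] dp after turn mm [-42.2   9.2  45. ]
```

View pics/c3.png

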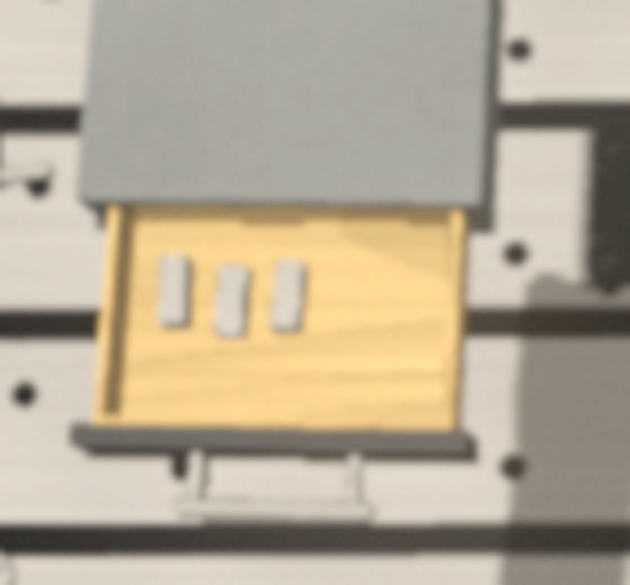

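The drawer is open with three blanks in it, at crop (174,292), (231,300) and (288,295). The handle bar is near crop row 507.

```bash
python3 - <<'E'
from h import *
im=cv2.imread('pics/top1.png'); hsv=cv2.cvtColor(im,cv2.COLOR_BGR2HSV)
m=np.zeros(im.shape[:2],np.uint8); s=(slice(168,212),slice(128,198)); 
big=cv2.resize(hsv,None,fx=4,fy=4,interpolation=2)
mm=cv2.inRange(big,(0,0,90),(180,70,255)); k=np.zeros_like(mm); k[4*169:4*212,4*129:4*198]=mm[4*169:4*212,4*129:4*198]
for c in cv2.findContours(k,0,2)[0]:
    if cv2.contourArea(c)<400: continue
    r=cv2.minAreaRect(c); bx=np.array([onz('top',(u+.5)/4-.5,(v+.5)/4-.5,.040) for u,v in cv2.boxPoints(r)])
    e=[bx[1]-bx[0],bx[2]-bx[1]]; e.sort(key=lambda q:-np.linalg.norm(q)); a=np.degrees(np.arctan2(e[0][1],e[0][0]))
    p=bx.mean(0); print('blank',p.round(4),'L,W',[round(float(np.linalg.norm(q)),4) for q in e],'ang',round((a+90)%180-90,1),'scene',proj('scene',p).round(1))
for u,v in((180,507),(372,512)): print('handle',onz('top',(u+.5)/4.5-.5+100,(v+.5)/4.5-.5+120,.049).round(4))
E
```

```text
blank [0.514  0.2929 0.04  ] L,W [0.0483, 0.0219] ang -2.0 scene [360.3 196.1]
blank [0.5176 0.2555 0.04  ] L,W [0.0485, 0.021] ang -2.2 scene [349.6 199.4]
blank [0.5211 0.3311 0.04  ] L,W [0.0485, 0.0218] ang 0.9 scene [372.9 195.1]
handle [0.3783 0.3171 0.049 ]
handle [0.3749 0.1945 0.049 ]
```

```bash
python3 - <<'E'
from h import *
for f,lab in (('top0','shut'),('top1','open')):
    g=cv2.cvtColor(cv2.imread(f'pics/{f}.png'),cv2.COLOR_BGR2GRAY).astype(int)
    print(lab,'col 163 rows', [(r,g[r,161:165].mean().round(0)) for r in (range(162,190) if lab=='shut' else range(205,240))])
for r in (165,166,167): print(r,onz('top',163,r,.08)[0].round(4))
for r in (173,174,176,178,180,215,217,219,221): print(r,'face top',onz('top',163,r,.068)[0].round(4))
for r in (182,183,184,185,230,231,232,233,234): print(r,'bar',onz('top',163,r,.047)[0].round(4))
E
```

```text
shut col 163 rows [(162, np.float64(105.0)), (163, np.float64(102.0)), (164, np.float64(92.0)), (165, np.float64(82.0)), (166, np.float64(83.0)), (167, np.float64(99.0)), (168, np.float64(115.0)), (169, np.float64(112.0)), (170, np.float64(92.0)), (171, np.float64(74.0)), (172, np.float64(68.0)), (173, np.float64(66.0)), (174, np.float64(57.0)), (175, np.float64(48.0)), (176, np.float64(44.0)), (177, np.float64(52.0)), (178, np.float64(82.0)), (179, np.float64(114.0)), (180, np.float64(130.0)), (181, np.float64(134.0)), (182, np.float64(135.0)), (183, np.float64(134.0)), (184, np.float64(133.0)), (185, np.float64(131.0)), (186, np.float64(129.0)), (187, np.float64(128.0)), (188, np.float64(122.0)), (189, np.float64(101.0))]
open col 163 rows [(205, np.float64(142.0)), (206, np.float64(144.0)), (207, np.float64(145.0)), (208, np.float64(145.0)), (209, np.float64(144.0)), (210, np.float64(145.0)), (211, np.float64(146.0)), (212, np.float64(144.0)), (213, np.float64(139.0)), (214, np.float64(121.0)), (215, np.float64(96.0)), (216, np.float64(80.0)), (217, np.float64(75.0)), (218, np.flo
[... 196 characters left out ...]
, np.float64(142.0)), (227, np.float64(142.0)), (228, np.float64(142.0)), (229, np.float64(142.0)), (230, np.float64(138.0)), (231, np.float64(133.0)), (232, np.float64(135.0)), (233, np.float64(133.0)), (234, np.float64(120.0)), (235, np.float64(98.0)), (236, np.float64(71.0)), (237, np.float64(52.0)), (238, np.float64(47.0)), (239, np.float64(46.0))]
165 0.5679
166 0.5649
167 0.562
173 face top 0.5473
174 face top 0.5443
176 face top 0.5384
178 face top 0.5325
180 face top 0.5266
215 face top 0.4253
217 face top 0.4196
219 face top 0.4139
221 face top 0.4082
182 bar 0.5254
183 bar 0.5224
184 bar 0.5194
185 bar 0.5164
230 bar 0.3849
231 bar 0.382
232 bar 0.3792
233 bar 0.3763
234 bar 0.3734
```

Measured travel (about 129 mm plus the unknown initial opening) leaves some doubt about whether the drawer reached the stop, although 17 N was felt. I'll pull again and compare the bar's image row.

carry_out --plan '[{"grip": 1, "dp": [0.039, -0.012, 0], "rotation": [0, 0, 0]}, {"grip": 1, "dp": [0.039, -0.012, 0], "rotation": [0, 0, 0]}, {"grip": 1, "dp": [0.039, -0.012, 0], "rotation": [0, 0, 0]}, {"grip": 1, "dp": [0.039, -0.012, 0], "rotation": [0, 0, 0]}, {"grip": 1, "dp": [0.039, -0.012, 0], "rotation": [0, 0, 0]}, {"grip": 1, "dp": [0.039, -0.012, 0], "rotation": [0, 0, 0]}, {"grip": 1, "dp": [0.039, -0.012, 0], "rotation": [0, 0, 0]}, {"grip": 1, "dp": [0.039, -0.012, 0.03], "rotation": [0, 0, 0]}]'

```text
time_s: 8.2
tool_pos: [0.4141, 0.2521, 0.227]
tool_rot: [178.0, -0.5, 86.9]
force: [1.1, -0.1, -1.8]
grip_width: 0.0153
```

carry_out --plan '[{"grip": 1, "dp": [0, 0, 0.035], "rotation": [0, 0, 0]}, {"grip": 1, "dp": [0, 0, 0.035], "rotation": [0, 0, 0]}, {"grip": 1, "dp": [0, 0, 0.02], "rotation": [0, 0, 0]}, {"grip": 1, "dp": [0, 0, 0], "rotation": [0, 0, 0]}]'

```text
time_s: 8.53
tool_pos: [0.4095, 0.2696, 0.1363]
tool_rot: [177.6, -0.7, 88.2]
force: [-0.1, -1.1, -0.4]
grip_width: 0.001
```

```bash
python3 -c "
from h import *
go([.397,.256,.028],89)"
```

```text
t 8.5 pos [0.4095 0.2696 0.1363] rot [177.61  -0.7   88.23] F [-0.1 -1.1 -0.4] g 0.001
 dp now mm [-15.3 -16.6 107.5] turn [ 2.4  -0.68 -0.79] dp after turn mm [-13.8 -12.3 108.3]
```

carry_out --plan '[{"grip": 1, "dp": [-0.014, -0.013, 0], "rotation": [2.4, -0.7, -0.8]}, {"grip": 1, "dp": [0, 0, 0.03], "rotation": [0, 0, 0]}, {"grip": 1, "dp": [0, 0, 0.02], "rotation": [0, 0, 0]}, {"grip": 1, "dp": [0, 0, 0], "rotation": [0, 0, 0]}]'

```text
time_s: 8.87
tool_pos: [0.3957, 0.2587, 0.0895]
tool_rot: [179.9, -0.1, 89.1]
force: [-0.3, -1.1, 0.5]
grip_width: 0.0008
```

```bash
python3 -c "
from h import *
go([.397,.256,.028],89)"
```

```text
t 8.9 pos [0.3957 0.2587 0.0895] rot [ 1.7986e+02 -5.0000e-02  8.9120e+01] F [-0.3 -1.1  0.5] g 0.0008
 dp now mm [-2.8  1.2 61.5] turn [ 0.14 -0.05  0.12] dp after turn mm [-2.7  1.4 61.5]
```

carry_out --plan '[{"grip": 1, "dp": [0, 0.001, 0.02], "rotation": [0, 0, 0]}, {"grip": 1, "dp": [0, 0, 0.02], "rotation": [0, 0, 0]}, {"grip": 1, "dp": [0, 0, 0.018], "rotation": [0, 0, 0]}, {"grip": 1, "dp": [0, 0, 0], "rotation": [0, 0, 0]}]'

```text
time_s: 9.2
tool_pos: [0.4007, 0.2619, 0.0386]
tool_rot: [179.3, -0.2, 89.0]
force: [-0.3, -0.0, -0.3]
grip_width: 0.0008
```

carry_out --plan '[{"grip": 1, "dp": [0, -0.007, 0], "rotation": [0, 0, 0]}, {"grip": 1, "dp": [0, -0.007, 0], "rotation": [0, 0, 0]}]'

```text
time_s: 9.37
tool_pos: [0.3889, 0.2639, 0.0424]
tool_rot: [179.1, -0.4, 88.9]
force: [1.0, -0.5, -0.4]
grip_width: 0.0008
```

carry_out --plan '[{"grip": 1, "dp": [0, -0.008, 0], "rotation": [0, 0, 0]}, {"grip": 1, "dp": [0, -0.01, 0], "rotation": [0, 0, 0]}]'

```text
time_s: 9.53
tool_pos: [0.3824, 0.2653, 0.0474]
tool_rot: [177.7, -0.6, 88.9]
force: [19.2, -1.8, 2.3]
grip_width: 0.0
```

```bash
python3 - <<'E'
from h import *
go([.38,.256,.028],89); print(env.get_obs()['qpos'].round(1))
a=cv2.imread('pics/scene1.png'); b=snap('scene','scene2')[:,:,::-1]; t=snap('top','top2')
cv2.imwrite('pics/c4.png',np.hstack([cv2.resize(cv2.convertScaleAbs(np.ascontiguousarray(i[130:260,290:420]),alpha=1.3),None,fx=3,fy=3,interpolation=2) for i in(a,b)]))
E
```

```text
t 9.5 pos [0.3824 0.2653 0.0474] rot [177.68  -0.65  88.93] F [19.2 -1.8  2.3] g 0.0
 dp now mm [-9.5 -3.  19.2] turn [ 2.32 -0.64 -0.08] dp after turn mm [-9.3 -2.2 19.4]
[ 27.8  14.9 -71.2 119.8  18.8  54.6  35.5]
```

View pics/c4.png

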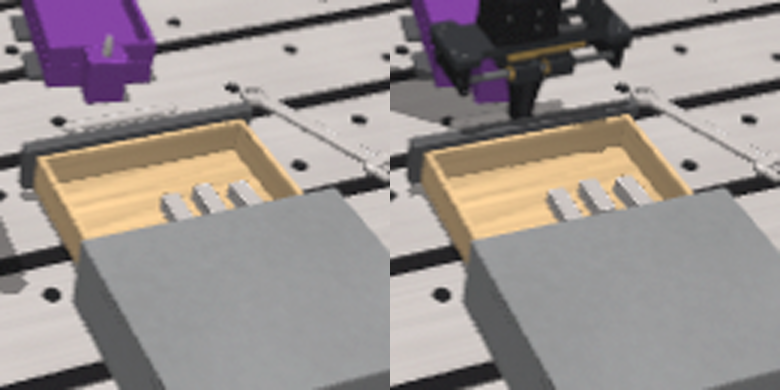

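```bash
python3 - <<'E'
from h import *
g1=cv2.cvtColor(cv2.imread('pics/top1.png'),6).astype(np.float32); g2=cv2.cvtColor(cv2.imread('pics/top2.png'),6).astype(np.float32)
for n,s in (('panelL',(slice(205,226),slice(118,135))),('panelR',(slice(205,226),slice(190,203))),('blanks',(slice(170,205),slice(130,172)))):
    print(n,cv2.phaseCorrelate(g1[s].copy(),g2[s].copy()))
for c in(122,128,134,140,190,196): print(c,[g1[r,c].round() for r in range(210,226)],[g2[r,c].round() for r in range(210,226)])
E
```

```text
panelL ((-0.6749841136240615, 0.44166092047705163), 0.3575784817889885)
panelR ((0.5603992737989696, 0.11754991513007162), 0.881786897778511)
blanks ((0.7667131786388275, 0.42282117413097353), 0.7532961156633166)
122 [np.float32(124.0), np.float32(125.0), np.float32(132.0), np.float32(130.0), np.float32(108.0), np.float32(82.0), np.float32(72.0), np.float32(72.0), np.float32(66.0), np.float32(54.0), np.float32(57.0), np.float32(92.0), np.float32(124.0), np.float32(138.0), np.float32(141.0), np.float32(142.0)] [np.float32(76.0), np.float32(77.0), np.float32(77.0), np.float32(78.0), np.float32(78.0), np.float32(79.0), np.float32(74.0), np.float32(68.0), np.float32(64.0), np.float32(62.0), np.float32(62.0), np.float32(62.0), np.float32(64.0), np.float32(63.0), np.float32(65.0), np.float32(64.0)]
128 [np.float32(141.0), np.float32(142.0), np.float32(142.0), np.float32(135.0), np.float32(112.0), np.float32(85.0), np.float32(73.0), np.float32(72.0), np.float32(67.0), np.float32(55.0), np.float32(57.0), np.float32(91.0), np.float32(124.0), np.float32(138.0), np.float32(142.0), np.float32(14
[... 1973 characters left out ...]
32(74.0), np.float32(73.0), np.float32(69.0), np.float32(64.0), np.float32(86.0), np.float32(121.0)]
196 [np.float32(137.0), np.float32(138.0), np.float32(138.0), np.float32(138.0), np.float32(132.0), np.float32(113.0), np.float32(88.0), np.float32(77.0), np.float32(77.0), np.float32(74.0), np.float32(64.0), np.float32(64.0), np.float32(93.0), np.float32(126.0), np.float32(142.0), np.float32(146.0)] [np.float32(145.0), np.float32(141.0), np.float32(135.0), np.float32(134.0), np.float32(135.0), np.float32(134.0), np.float32(131.0), np.float32(118.0), np.float32(96.0), np.float32(80.0), np.float32(75.0), np.float32(74.0), np.float32(71.0), np.float32(64.0), np.float32(84.0), np.float32(120.0)]
```

Pulled again, the panel sits 2.3 px (about 6.5 mm) further out. So the first release had nudged the drawer back, and both stalls (17 and 19 N against 1 N of friction) are the stop. I'll hold it here for a moment, then release gently and head for the blanks.

carry_out --plan '[{"grip": 1, "dp": [0, -0.008, 0.006], "rotation": [1, 0, 0]}, {"grip": 1, "dp": [0, -0.008, 0.004], "rotation": [0, 0, 0]}, {"grip": 1, "dp": [0, -0.006, 0], "rotation": [0, 0, 0]}]'

```text
time_s: 9.88
tool_pos: [0.3799, 0.2672, 0.0502]
tool_rot: [176.5, -0.8, 88.6]
force: [0.9, 0.1, 0.3]
grip_width: 0.0003
```

carry_out --plan '[{"grip": 1, "dp": [0, 0.003, -0.004], "rotation": [0, 0, 0]}, {"grip": 1, "dp": [0, 0.002, -0.01], "rotation": [0, 0, 0]}, {"grip": 1, "dp": [0, 0, -0.03], "rotation": [0, 0, 0]}, {"grip": 1, "dp": [0, 0, -0.04], "rotation": [0, 0, 0]}, {"grip": 1, "dp": [0, 0, -0.04], "rotation": [0, 0, 0]}, {"grip": 0.2, "dp": [0, 0.03, -0.02], "rotation": [0, 0, 0]}, {"grip": 0.2, "dp": [0, 0.03, 0], "rotation": [0, 0, 0]}, {"grip": 0.2, "dp": [0, 0.03, 0], "rotation": [0, 0, 0]}]'

```text
time_s: 10.55
tool_pos: [0.4587, 0.2638, 0.2204]
tool_rot: [172.3, 3.3, 88.4]
force: [-2.8, -0.6, 2.4]
grip_width: 0.0132
```

carry_out --plan '[{"grip": 0.2, "dp": [0, 0, 0], "rotation": [0, 0, 7]}, {"grip": 0.2, "dp": [0, 0, 0], "rotation": [0, 0, 7]}, {"grip": 0.2, "dp": [0, 0, 0], "rotation": [0, 0, 7]}, {"grip": 0.2, "dp": [0, 0, 0], "rotation": [0, 0, 7]}, {"grip": 0.2, "dp": [0, 0, 0], "rotation": [0, 0, 7]}, {"grip": 0.2, "dp": [0, 0, 0], "rotation": [0, 0, 7]}, {"grip": 0.2, "dp": [0, 0, 0], "rotation": [0, 0, 7]}, {"grip": 0.2, "dp": [0, 0, 0], "rotation": [0, 0, 7]}]'

```text
time_s: 11.22
tool_pos: [0.4593, 0.267, 0.2222]
tool_rot: [174.7, -4.3, 31.6]
force: [-0.1, -0.2, -0.1]
grip_width: 0.0647
```

carry_out --plan '[{"grip": 0.2, "dp": [0, 0, 0], "rotation": [0, 0, 7]}, {"grip": 0.2, "dp": [0, 0, 0], "rotation": [0, 0, 7]}, {"grip": 0.2, "dp": [0, 0, 0], "rotation": [0, 0, 7]}, {"grip": 0.2, "dp": [0, 0, 0], "rotation": [0, 0, 7]}, {"grip": 0.2, "dp": [0, 0, 0], "rotation": [0, 0, 6]}, {"grip": 0.2, "dp": [0, 0, 0], "rotation": [0, 0, 0]}]'

```text
time_s: 11.72
tool_pos: [0.4521, 0.2717, 0.2265]
tool_rot: [178.1, -6.5, -3.5]
force: [-0.1, 0.7, -0.7]
grip_width: 0.0697
```

```bash
python3 -c "
from h import *
go([.5109,.2555,.12],-1); print(env.get_obs()['qpos'].round(1))"
```

```text
t 11.7 pos [0.4521 0.2717 0.2265] rot [178.11  -6.48  -3.54] F [-0.1  0.7 -0.7] g 0.0697
 dp now mm [ 47.3   8.8 112.9] turn [ 2.04 -6.43 -2.64] dp after turn mm [ 59.1  15.1 106.5]
[ 25.8   4.5 -65.5 102.   10.4  73.  -46. ]
```

```bash
python3 - <<'E'
from h import *
t=snap('top','top3'); snap('scene','scene3'); g=cv2.cvtColor(t,7)
g2=cv2.cvtColor(cv2.imread('pics/top2.png'),6)
for c in(190,196): print(c,[int(g[r,c]) for r in range(210,226)],[int(g2[r,c]) for r in range(210,226)])
print([int(g[r,185]) for r in range(158,172)],[onz('top',185,r,.08)[0].round(4) for r in(164,165,166)])
b=t[120:250,100:240,::-1]; s=cv2.imread('pics/scene3.png')[130:260,290:420]
cv2.imwrite('pics/c5.png',np.hstack([cv2.convertScaleAbs(cv2.resize(np.ascontiguousarray(i),(400,400),interpolation=2),alpha=1.4) for i in(b,s)]))
E
```

```text
190 [147, 142, 136, 136, 137, 136, 133, 122, 101, 82, 76, 76, 71, 66, 88, 124] [144, 140, 135, 133, 134, 134, 131, 119, 98, 80, 74, 73, 69, 64, 86, 121]
196 [147, 143, 137, 136, 137, 137, 133, 121, 100, 82, 76, 78, 74, 67, 86, 123] [145, 141, 135, 134, 135, 134, 131, 118, 96, 80, 75, 74, 71, 64, 84, 120]
[111, 111, 111, 112, 112, 110, 102, 89, 85, 88, 98, 116, 129, 131] [np.float64(0.5704), np.float64(0.5674), np.float64(0.5644)]
```

View pics/c5.png

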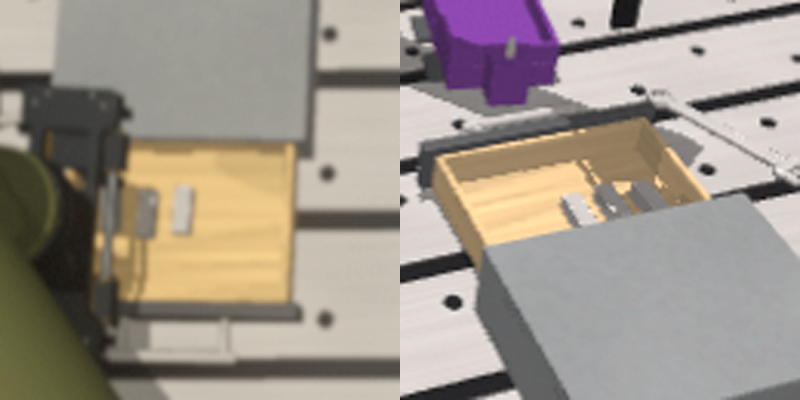

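```bash
python3 - <<'E'
from h import *
for z in(.044,.05): print(z,[onz('scene',u,v,z).round(4)[:2] for u,v in((330,199.2),(367.2,193.2),(311.8,172.2),(348.5,165.1))])
a=cv2.imread('pics/scene0.png')[170:220,300:400]; b=cv2.imread('pics/scene3.png')[140:190,290:390]
cv2.imwrite('pics/c6.png',np.vstack([cv2.convertScaleAbs(cv2.resize(i,None,fx=6,fy=6,interpolation=2),alpha=1.3) for i in(a,b)]))
E
```

```text
0.044 [array([0.5039, 0.1985]), array([0.5124, 0.3161]), array([0.3733, 0.1977]), array([0.3737, 0.3268])]
0.05 [array([0.5095, 0.1949]), array([0.518 , 0.3115]), array([0.38  , 0.1942]), array([0.3804, 0.3221])]
```

View pics/c6.png

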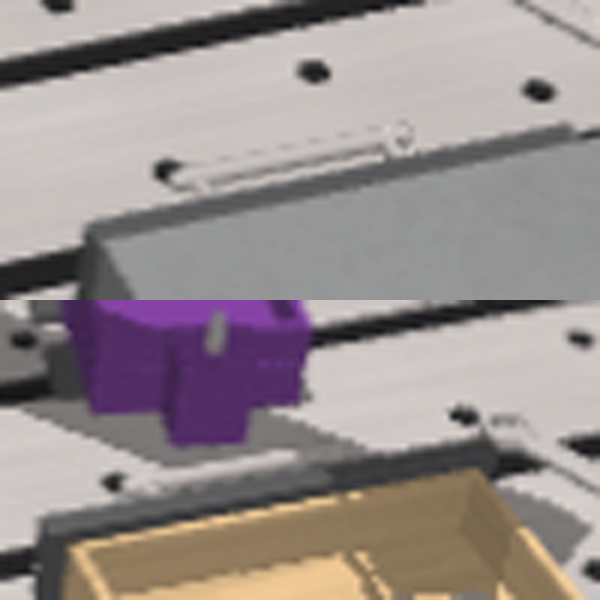

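```bash
python3 - <<'E'
from h import *
q=lambda x,y,ox,oy,z: onz('scene',(x+.5)/6-.5+ox,(y+.5)/6-.5+oy,z)[:2].round(4)
print('bar',q(172,178,300,170,.044),q(122,183,290,140,.044))
print('panel corner',q(86,228,300,170,.068),q(42,218,290,140,.068), 'right',q(575,126,300,170,.068),q(492,141,290,140,.068))
E
```

```text
bar [0.5026 0.1935] [0.3617 0.1963]
panel corner [0.5443 0.1273] [0.4035 0.1324] right [0.5488 0.3831] [0.4123 0.3838]
```

Panel rows are identical in top2 and top3, so the drawer hasn't moved since it stalled at 19 N. The scene view gives a travel of about 139–141 mm plus the initial opening, so I take it as at the stop. Blank A is at crop (183,210). I'm going for it with the jaws along its length, which keeps the fingers clear of its neighbours.

carry_out --plan '[{"grip": 0.31, "dp": [0, 0, 0], "rotation": [2, -6.4, -2.6]}, {"grip": 0.31, "dp": [0.02, 0.004, 0.01], "rotation": [0, 0, 0]}, {"grip": 0.31, "dp": [0.02, 0.004, 0.02], "rotation": [0, 0, 0]}, {"grip": 0.31, "dp": [0.019, 0.004, 0.02], "rotation": [0, 0, 0]}, {"grip": 0.31, "dp": [0, 0.003, 0.02], "rotation": [0, 0, 0]}, {"grip": 0.31, "dp": [0, 0, 0.02], "rotation": [0, 0, 0]}, {"grip": 0.31, "dp": [0, 0, 0], "rotation": [0, 0, 0]}]'

```text
time_s: 12.4
tool_pos: [0.514, 0.2572, 0.138]
tool_rot: [179.9, -0.3, 0.7]
force: [0.1, -0.7, -1.1]
grip_width: 0.0599
```

```bash
python3 - <<'E'
from h import *
go([.511,.2555,.026],-1.5); print(env.get_obs()['qpos'].round(1))
s=snap('scene','scene4')
def blank(n,y0,y1,x0,x1):
    im=env.read_camera(n); hsv=cv2.resize(cv2.cvtColor(im,cv2.COLOR_RGB2HSV),None,fx=4,fy=4,interpolation=2); mm=cv2.inRange(hsv,(0,0,75),(180,75,255)); k=np.zeros_like(mm); k[4*y0:4*y1,4*x0:4*x1]=mm[4*y0:4*y1,4*x0:4*x1]
    for c in cv2.findContours(k,0,2)[0]:
        if cv2.contourArea(c)<400: continue
        (u,v),_,_=cv2.minAreaRect(c); print(n,cv2.contourArea(c),onz(n,(u+.5)/4-.5,(v+.5)/4-.5,.040).round(4))
blank('top',172,214,130,196)
E
```

```text
t 12.4 pos [0.514  0.2572 0.138 ] rot [179.95  -0.26   0.72] F [ 0.1 -0.7 -1.1] g 0.0599
 dp now mm [ -3.5   1.5 112. ] turn [ 0.05 -0.26  2.22] dp after turn mm [ -2.9   1.7 112. ]
[ 19.9  22.6 -59.7  98.9  20.8  70.4 -44.3]
```

carry_out --plan '[{"grip": 0.31, "dp": [-0.003, 0.002, 0.02], "rotation": [0, 0, 2.2]}, {"grip": 0.31, "dp": [0, 0, 0.03], "rotation": [0, 0, 0]}, {"grip": 0.31, "dp": [0, 0, 0.02], "rotation": [0, 0, 0]}, {"grip": 0.31, "dp": [0, 0, 0], "rotation": [0, 0, 0]}]'

```text
time_s: 12.83
tool_pos: [0.517, 0.2612, 0.0791]
tool_rot: [-179.6, -1.3, -1.3]
force: [-0.5, -0.5, -0.1]
grip_width: 0.0597
```

```bash
python3 - <<'E'
from h import *
go([.511,.2555,.026],-1.5)
s=snap('scene','scene5')[130:260,290:420]
cv2.imwrite('pics/c7.png',cv2.convertScaleAbs(cv2.resize(np.ascontiguousarray(s[:,:,::-1]),(600,600),interpolation=2),alpha=1.4))
E
```

```text
t 12.8 pos [0.517  0.2612 0.0791] rot [-179.6    -1.26   -1.28] F [-0.5 -0.5 -0.1] g 0.0597
 dp now mm [-7.   6.2 52.9] turn [-0.4  -1.26  0.23] dp after turn mm [-5.8  5.8 53.1]
```

View pics/c7.png

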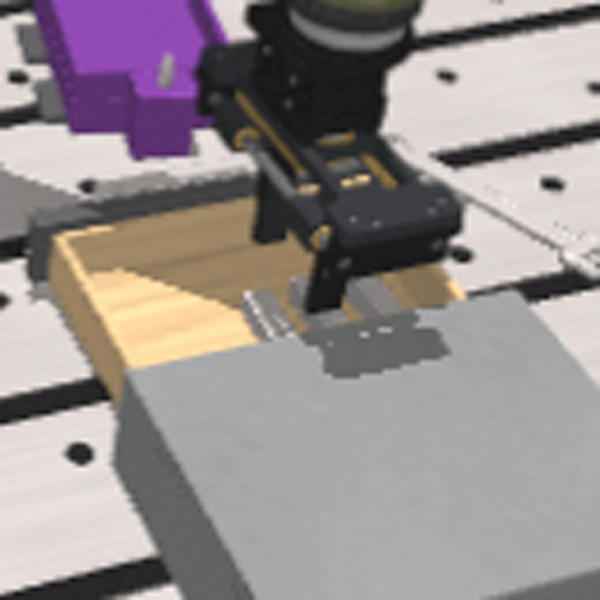

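```bash
python3 - <<'E'
from h import *
print(proj('scene',[.5465,.261,.079]),proj('scene',[.554,.261,.079]))
for c in ((240,293),(262,290),(262,338),(290,335)): print(c,onz('scene',290+c[0]/4.615,130+c[1]/4.615,.04).round(4))
E
```

```text
[358.55081523 195.51562395] [359.86163094 197.25381214]
(240, 293) [0.4878 0.246  0.04  ]
(262, 290) [0.4894 0.261  0.04  ]
(262, 338) [0.5299 0.24   0.04  ]
(290, 335) [0.5326 0.2582 0.04  ]
```

carry_out --plan '[{"grip": 0.31, "dp": [-0.006, 0.008, 0.005], "rotation": [-0.4, -1.3, 0.5]}, {"grip": 0.31, "dp": [0, 0, 0.01], "rotation": [0, 0, 0]}, {"grip": 0.31, "dp": [0, 0, 0], "rotation": [0, 0, 0]}]'

```text
time_s: 13.13
tool_pos: [0.5139, 0.2559, 0.0709]
tool_rot: [-179.8, -0.4, -1.7]
force: [-1.0, 0.2, 0.4]
grip_width: 0.0601
```

```bash
python3 -c "
from h import *
go([.5115,.2535,.026],-1.5)"
```

```text
t 13.1 pos [0.5139 0.2559 0.0709] rot [-179.79   -0.39   -1.7 ] F [-1.   0.2  0.4] g 0.0601
 dp now mm [-2.7  2.6 44.9] turn [-0.21 -0.39 -0.2 ] dp after turn mm [-2.4  2.5 44.9]
```

carry_out --plan '[{"grip": 0.31, "dp": [-0.002, 0.002, 0.017], "rotation": [0, 0, 0]}, {"grip": 0.31, "dp": [-0.002, 0.002, 0.017], "rotation": [0, 0, 0]}, {"grip": 0.31, "dp": [-0.002, 0.002, 0.014], "rotation": [0, 0, 0]}, {"grip": 0.31, "dp": [-0.001, 0.001, 0.002], "rotation": [0, 0, 0]}]'

```text
time_s: 13.47
tool_pos: [0.5113, 0.2507, 0.0243]
tool_rot: [-179.6, -0.9, -1.8]
force: [-0.3, -0.8, -0.1]
grip_width: 0.0601
```

```bash
python3 -c "
from h import *
go([.5115,.2535,.026],-1.5)"
```

```text
t 13.5 pos [0.5113 0.2507 0.0243] rot [-179.59   -0.9    -1.76] F [-0.3 -0.8 -0.1] g 0.0601
 dp now mm [ 0.1 -2.8 -1.7] turn [-0.4  -0.9  -0.26] dp after turn mm [ 0.1 -2.8 -1.7]
```

carry_out --plan '[{"grip": 0.31, "dp": [0, -0.002, 0.001], "rotation": [0, 0, 0]}, {"grip": 1, "dp": [0, 0, 0.001], "rotation": [0, 0, 0]}, {"grip": 1, "dp": [0, 0, 0.001], "rotation": [0, 0, 0]}, {"grip": 1, "dp": [0, 0, 0.001], "rotation": [0, 0, 0]}, {"grip": 1, "dp": [0, 0, 0.001], "rotation": [0, 0, 0]}]' --force 40

```text
time_s: 13.88
tool_pos: [0.5135, 0.2541, 0.0231]
tool_rot: [-179.5, -1.1, -1.8]
force: [-1.7, -2.1, 6.3]
grip_width: 0.0458
```

carry_out --plan '[{"grip": 1, "dp": [-0.001, 0.001, -0.02], "rotation": [0, 0, 0]}, {"grip": 1, "dp": [-0.001, 0.001, -0.03], "rotation": [0, 0, 0]}, {"grip": 1, "dp": [-0.001, 0.001, -0.03], "rotation": [0, 0, 0]}, {"grip": 1, "dp": [-0.001, 0.001, -0.03], "rotation": [0, 0, 0]}, {"grip": 1, "dp": [-0.001, 0.001, -0.02], "rotation": [0, 0, 0]}]'

```text
time_s: 14.3
tool_pos: [0.5026, 0.2469, 0.153]
tool_rot: [-179.7, -0.6, -1.7]
force: [1.9, -0.3, -1.9]
grip_width: 0.0455
```

```bash
python3 -c "
from h import *
go([.4961,-.0478,.15],87.7); print(env.get_obs()['qpos'].round(1))"
```

```text
t 14.3 pos [0.5026 0.2469 0.153 ] rot [-179.67   -0.58   -1.66] F [ 1.9 -0.3 -1.9] g 0.0455
 dp now mm [  2.  294.8   1.4] turn [  0.19  -0.71 -89.36] dp after turn mm [-294.7    5.4    3. ]
[ 23.2  19.2 -61.2 100.3  17.9  70.4 -44.3]
```

Blank A is gripped at 45.5 mm. I'll place the blanks with the jaws along jig x, so no turn is needed: they go side by side at jig y = −34, 0 and +34.

carry_out --plan '[{"grip": 1, "dp": [0, 0.036, 0], "rotation": [0, 0, 0]}, {"grip": 1, "dp": [0, 0.037, 0], "rotation": [0, 0, 0]}, {"grip": 1, "dp": [0, 0.037, 0], "rotation": [0, 0, 0]}, {"grip": 1, "dp": [0, 0.037, 0], "rotation": [0, 0, 0]}, {"grip": 1, "dp": [0, 0.037, 0], "rotation": [0, 0, 0]}, {"grip": 1, "dp": [0, 0.037, 0], "rotation": [0, 0, 0]}, {"grip": 1, "dp": [0, 0.037, 0], "rotation": [0, 0, 0]}, {"grip": 1, "dp": [0, 0.037, 0], "rotation": [0, 0, 0]}]'

```text
time_s: 14.97
tool_pos: [0.4998, -0.0429, 0.1592]
tool_rot: [-179.3, -1.8, -0.2]
force: [1.0, 0.5, -1.6]
grip_width: 0.0455
```

carry_out --plan '[{"grip": 1, "dp": [0, 0.03, 0], "rotation": [0, 0, 0]}, {"grip": 1, "dp": [0, 0, 0], "rotation": [0, 0, 0]}]'

```text
time_s: 15.13
tool_pos: [0.4987, -0.0845, 0.1591]
tool_rot: [-179.7, -1.8, -0.9]
force: [1.2, -0.3, -0.8]
grip_width: 0.0458
```

```bash
python3 -c "
from h import *
go([.4947,-.0818,.09],-2.3); print(env.get_obs()['qpos'].round(1))
p=[onz('scene',120+341/2.5,170+156/2.5,.081),onz('scene',120+298/2.5,170+36/2.5,.081)]; print(p,(p[0]+p[1])/2)"
```

```text
t 15.1 pos [ 0.4987 -0.0845  0.1591] rot [-179.65   -1.79   -0.85] F [ 1.2 -0.3 -0.8] g 0.0458
 dp now mm [-6.2 -2.2 68.9] turn [-0.37 -1.79  1.45] dp after turn mm [-4.1 -2.5 69.1]
[ 60.1   6.  -55.3 108.    4.8  66.9   2.4]
[array([ 0.5959807 , -0.05234039,  0.081     ]), array([ 0.40632082, -0.0458189 ,  0.081     ])] [ 0.50115076 -0.04907964  0.081     ]
```

carry_out --plan '[{"grip": 1, "dp": [-0.003, -0.002, 0.015], "rotation": [-0.4, -1.8, 1.4]}, {"grip": 1, "dp": [0, 0, 0.025], "rotation": [0, 0, 0]}, {"grip": 1, "dp": [0, 0, 0.02], "rotation": [0, 0, 0]}, {"grip": 1, "dp": [0, 0, 0.01], "rotation": [0, 0, 0]}, {"grip": 1, "dp": [0, 0, 0.002], "rotation": [0, 0, 0]}]'

```text
time_s: 15.55
tool_pos: [0.4985, -0.087, 0.087]
tool_rot: [179.7, -0.3, -2.8]
force: [0.0, 0.5, -1.8]
grip_width: 0.0459
```

```bash
python3 -c "
from h import *
go([.497,-.0825,.0335],-2.3)"
```

```text
t 15.6 pos [ 0.4985 -0.087   0.087 ] rot [179.73  -0.3   -2.81] F [ 0.   0.5 -1.8] g 0.0459
 dp now mm [-2.  -4.7 53.4] turn [ 0.27 -0.3  -0.52] dp after turn mm [-1.7 -4.5 53.5]
```

carry_out --plan '[{"grip": 1, "dp": [-0.001, -0.005, 0.016], "rotation": [0, 0, 0]}, {"grip": 1, "dp": [0, 0, 0.016], "rotation": [0, 0, 0]}, {"grip": 1, "dp": [0, 0, 0.012], "rotation": [0, 0, 0]}, {"grip": 1, "dp": [0, 0, 0.005], "rotation": [0, 0, 0]}, {"grip": 1, "dp": [0, 0, 0.001], "rotation": [0, 0, 0]}]'

```text
time_s: 15.97
tool_pos: [0.5007, -0.081, 0.0379]
tool_rot: [179.7, -0.6, -2.7]
force: [-0.5, -0.4, -0.5]
grip_width: 0.0459
```

```bash
python3 -c "
from h import *
go([.497,-.0825,.0335],-2.3)"
```

```text
t 16.0 pos [ 0.5007 -0.081   0.0379] rot [179.67  -0.57  -2.69] F [-0.5 -0.4 -0.5] g 0.0459
 dp now mm [-3.7  1.6  4.4] turn [ 0.33 -0.57 -0.4 ] dp after turn mm [-3.7  1.6  4.4]
```

carry_out --plan '[{"grip": 1, "dp": [-0.002, 0, 0.004], "rotation": [0, 0, 0]}, {"grip": 1, "dp": [-0.001, 0, 0.003], "rotation": [0, 0, 0]}]'

```text
time_s: 16.13
tool_pos: [0.499, -0.0808, 0.0319]
tool_rot: [179.7, -0.7, -2.7]
force: [0.5, 0.7, -1.2]
grip_width: 0.0454
```

carry_out --plan '[{"grip": 0.33, "dp": [0, 0, 0], "rotation": [0, 0, 0]}, {"grip": 0.33, "dp": [0, 0, 0], "rotation": [0, 0, 0]}, {"grip": 0.33, "dp": [0, 0, 0], "rotation": [0, 0, 0]}, {"grip": 0.33, "dp": [0, 0, -0.02], "rotation": [0, 0, 0]}, {"grip": 0.33, "dp": [0, 0, -0.03], "rotation": [0, 0, 0]}, {"grip": 0.33, "dp": [0, 0, -0.03], "rotation": [0, 0, 0]}, {"grip": 0.33, "dp": [0, -0.03, -0.03], "rotation": [0, 0, 0]}, {"grip": 0.33, "dp": [0, -0.037, 0], "rotation": [0, 0, 0]}]'

```text
time_s: 16.8
tool_pos: [0.5015, -0.0212, 0.1462]
tool_rot: [179.5, -0.7, -3.5]
force: [1.7, 0.3, 0.1]
grip_width: 0.0583
```

```bash
python3 -c "
from h import *
go([.5095,.2905,.13],-2); print(env.get_obs()['qpos'].round(1))"
```

```text
t 16.8 pos [ 0.5015 -0.0212  0.1462] rot [179.55  -0.74  -3.46] F [1.7 0.3 0.1] g 0.0583
 dp now mm [ -11.  -311.7   13.6] turn [ 0.46 -0.74 -1.46] dp after turn mm [  -2.8 -311.7   16.2]
[ 54.1   8.  -58.2 108.5   8.   66.8 -10.3]
```

carry_out --plan '[{"grip": 0.31, "dp": [0, -0.036, 0], "rotation": [0, 0, 0]}, {"grip": 0.31, "dp": [0, -0.037, 0], "rotation": [0, 0, 0]}, {"grip": 0.31, "dp": [0, -0.037, 0], "rotation": [0, 0, 0]}, {"grip": 0.31, "dp": [0, -0.037, 0], "rotation": [0, 0, 0]}, {"grip": 0.31, "dp": [0, -0.037, 0], "rotation": [0, 0, 0]}, {"grip": 0.31, "dp": [0, -0.037, 0], "rotation": [0, 0, 0]}, {"grip": 0.31, "dp": [0, -0.037, 0], "rotation": [0, 0, 0]}, {"grip": 0.31, "dp": [0, -0.037, 0], "rotation": [0, 0, 0]}]'

```text
time_s: 17.47
tool_pos: [0.5274, 0.2814, 0.1514]
tool_rot: [179.2, -1.9, -4.3]
force: [1.0, -1.2, 1.0]
grip_width: 0.0604
```

carry_out --plan '[{"grip": 0.31, "dp": [0, -0.005, 0.01], "rotation": [0, 0, 0]}, {"grip": 0.31, "dp": [0, 0, 0], "rotation": [0, 0, 0]}]'

```text
time_s: 17.63
tool_pos: [0.5255, 0.2982, 0.1426]
tool_rot: [179.7, -1.9, -3.6]
force: [-0.8, -0.8, -0.1]
grip_width: 0.0602
```

```bash
python3 -c "
from h import *
go([.509,.291,.07],-2); print(env.get_obs()['qpos'].round(1))"
```

```text
t 17.6 pos [0.5255 0.2982 0.1426] rot [179.67  -1.87  -3.58] F [-0.8 -0.8 -0.1] g 0.0602
 dp now mm [-18.4   7.8  72. ] turn [ 0.36 -1.87 -1.58] dp after turn mm [-16.2   7.8  72.6]
[ 14.3  25.6 -59.4  95.5  24.8  71.4 -54. ]
```

carry_out --plan '[{"grip": 0.31, "dp": [-0.017, 0.008, 0.02], "rotation": [0.4, -1.9, -1.6]}, {"grip": 0.31, "dp": [-0.001, 0.001, 0.027], "rotation": [0, 0, 0]}, {"grip": 0.31, "dp": [-0.001, 0.001, 0.027], "rotation": [0, 0, 0]}, {"grip": 0.31, "dp": [-0.001, 0.001, 0.002], "rotation": [0, 0, 0]}]'

```text
time_s: 17.97
tool_pos: [0.5074, 0.2888, 0.0678]
tool_rot: [-179.8, -0.3, -1.9]
force: [-1.7, -1.1, -1.1]
grip_width: 0.0599
```

```bash
python3 -c "
from h import *
go([.509,.291,.026],-2)
snap('scene','scene6'); s=cv2.imread('pics/scene6.png')[160:230,310:420]
cv2.imwrite('pics/c8.png',cv2.convertScaleAbs(cv2.resize(s,None,fx=6,fy=6,interpolation=2),alpha=1.5))"
```

```text
t 18.0 pos [0.5074 0.2888 0.0678] rot [-179.77   -0.26   -1.86] F [-1.7 -1.1 -1.1] g 0.0599
 dp now mm [ 1.3 -2.1 41.8] turn [-0.23 -0.26  0.14] dp after turn mm [ 1.5 -2.2 41.8]
```

View pics/c8.png

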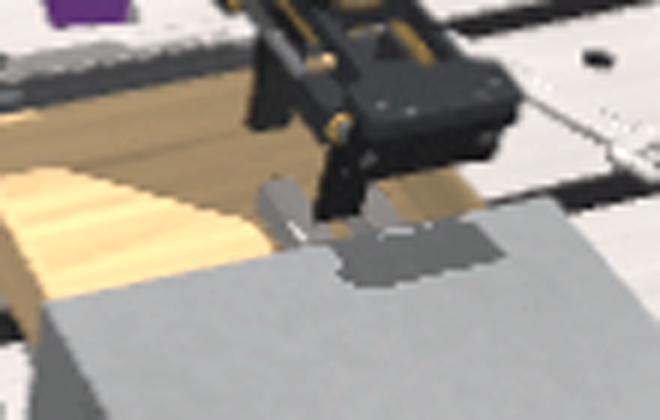

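```bash
python3 -c "
from h import *
for c in ((260,188),(295,177),(298,240),(328,225)): print(c,onz('scene',310+(c[0]+.5)/6-.5,160+(c[1]+.5)/6-.5,.04).round(4))
go([.509,.291,.026],-2)"
```

```text
(260, 188) [0.487  0.2828 0.04  ]
(295, 177) [0.4847 0.3039 0.04  ]
(298, 240) [0.5267 0.2824 0.04  ]
(328, 225) [0.5213 0.302  0.04  ]
t 18.0 pos [0.5083 0.2893 0.0697] rot [-179.72   -0.37   -1.88] F [-0.6 -0.2  0.6] g 0.0604
 dp now mm [ 0.4 -1.6 43.7] turn [-0.28 -0.37  0.12] dp after turn mm [ 0.6 -1.8 43.7]
```

carry_out --plan '[{"grip": 0.31, "dp": [0, -0.002, 0.017], "rotation": [0, 0, 0]}, {"grip": 0.31, "dp": [-0.001, 0, 0.017], "rotation": [0, 0, 0]}, {"grip": 0.31, "dp": [-0.001, 0, 0.013], "rotation": [0, 0, 0]}, {"grip": 0.31, "dp": [-0.001, 0, 0.002], "rotation": [0, 0, 0]}]'

```text
time_s: 18.35
tool_pos: [0.5117, 0.2905, 0.0246]
tool_rot: [-179.6, -0.9, -2.2]
force: [-0.7, -0.4, -0.7]
grip_width: 0.0599
```

carry_out --plan '[{"grip": 1, "dp": [0, 0, 0.001], "rotation": [0, 0, 0]}, {"grip": 1, "dp": [0, 0, 0.001], "rotation": [0, 0, 0]}, {"grip": 1, "dp": [0, 0, 0.001], "rotation": [0, 0, 0]}, {"grip": 1, "dp": [0, 0, 0.001], "rotation": [0, 0, 0]}]'

```text
time_s: 18.68
tool_pos: [0.5129, 0.2909, 0.0232]
tool_rot: [-179.5, -1.0, -2.3]
force: [-1.0, -3.1, 5.5]
grip_width: 0.0458
```

Gripped (45.8 mm). Lifting it and carrying it to jig y = 0.

carry_out --plan '[{"grip": 1, "dp": [-0.001, 0.001, -0.02], "rotation": [0, 0, 0]}, {"grip": 1, "dp": [-0.001, 0.001, -0.03], "rotation": [0, 0, 0]}, {"grip": 1, "dp": [-0.001, 0.001, -0.03], "rotation": [0, 0, 0]}, {"grip": 1, "dp": [-0.001, 0.001, -0.03], "rotation": [0, 0, 0]}, {"grip": 1, "dp": [0, 0.03, -0.02], "rotation": [0, 0, 0]}, {"grip": 1, "dp": [0, 0.037, 0], "rotation": [0, 0, 0]}, {"grip": 1, "dp": [0, 0.037, 0], "rotation": [0, 0, 0]}, {"grip": 1, "dp": [0, 0.037, 0], "rotation": [0, 0, 0]}]'

```text
time_s: 19.35
tool_pos: [0.5006, 0.1543, 0.1603]
tool_rot: [-179.1, -1.4, -1.0]
force: [0.4, -0.5, -1.2]
grip_width: 0.0455
```

carry_out --plan '[{"grip": 1, "dp": [0, 0.037, 0], "rotation": [0, 0, 0]}, {"grip": 1, "dp": [0, 0.037, 0], "rotation": [0, 0, 0]}, {"grip": 1, "dp": [0, 0.037, 0], "rotation": [0, 0, 0]}, {"grip": 1, "dp": [0, 0.037, 0], "rotation": [0, 0, 0]}, {"grip": 1, "dp": [0, 0.03, 0], "rotation": [0, 0, 0]}, {"grip": 1, "dp": [0, 0, 0], "rotation": [0, 0, 0]}]'

```text
time_s: 19.85
tool_pos: [0.4973, -0.0411, 0.1602]
tool_rot: [-179.8, -1.9, -1.4]
force: [-0.6, -0.4, -0.7]
grip_width: 0.0457
```

```bash
python3 -c "
from h import *
go([.498,-.048,.09],-2.3); print(env.get_obs()['qpos'].round(1))"
```

```text
t 19.9 pos [ 0.4973 -0.0411  0.1602] rot [-179.75   -1.89   -1.43] F [-0.6 -0.4 -0.7] g 0.0457
 dp now mm [-1.4  7.2 70.2] turn [-0.26 -1.88  0.87] dp after turn mm [ 1.   6.9 70.2]
[ 61.7   5.4 -61.7 108.7   4.9  66.9  -3.1]
```

carry_out --plan '[{"grip": 1, "dp": [0.001, 0.006, 0.02], "rotation": [-0.3, -1.9, 0.9]}, {"grip": 1, "dp": [0, 0, 0.025], "rotation": [0, 0, 0]}, {"grip": 1, "dp": [0, 0, 0.025], "rotation": [0, 0, 0]}, {"grip": 1, "dp": [0, 0, 0.02], "rotation": [0, 0, 0]}, {"grip": 1, "dp": [0, 0, 0.01], "rotation": [0, 0, 0]}]'

```text
time_s: 20.27
tool_pos: [0.5044, -0.0537, 0.0622]
tool_rot: [179.4, -0.7, -2.9]
force: [0.6, -0.5, -1.3]
grip_width: 0.0455
```

```bash
python3 -c "
from h import *
go([.498,-.048,.0325],-2.3)"
```

```text
t 20.3 pos [ 0.5044 -0.0537  0.0622] rot [179.43  -0.7   -2.94] F [ 0.6 -0.5 -1.3] g 0.0455
 dp now mm [-7.  -5.7 29.5] turn [ 0.57 -0.7  -0.64] dp after turn mm [-6.6 -5.5 29.7]
```

carry_out --plan '[{"grip": 1, "dp": [-0.006, -0.005, 0.006], "rotation": [0.6, -0.7, 0]}, {"grip": 1, "dp": [-0.001, 0, 0.014], "rotation": [0, 0, 0]}, {"grip": 1, "dp": [-0.001, 0, 0.009], "rotation": [0, 0, 0]}, {"grip": 1, "dp": [0, 0, 0.003], "rotation": [0, 0, 0]}]'

```text
time_s: 20.6
tool_pos: [0.4966, -0.0463, 0.0307]
tool_rot: [-179.9, 0.1, -2.8]
force: [-12.4, -1.3, 34.5]
grip_width: 0.0458
```

```bash
python3 -c "
from h import *
go([.498,-.048,.0325],-2.3)"
```

```text
t 20.6 pos [ 0.4966 -0.0463  0.0307] rot [-1.7993e+02  1.3000e-01 -2.8300e+00] F [-12.4  -1.3  34.5] g 0.0458
 dp now mm [ 1.5  1.6 -1.8] turn [-0.07  0.13 -0.53] dp after turn mm [ 1.5  1.6 -1.8]
```

carry_out --plan '[{"grip": 1, "dp": [0, 0, -0.001], "rotation": [0, 0, 0]}, {"grip": 0.33, "dp": [0, 0, -0.001], "rotation": [0, 0, 0]}, {"grip": 0.33, "dp": [0, 0, 0], "rotation": [0, 0, 0]}, {"grip": 0.33, "dp": [0, 0, 0], "rotation": [0, 0, 0]}, {"grip": 0.33, "dp": [0, 0, -0.02], "rotation": [0, 0, 0]}, {"grip": 0.33, "dp": [0, 0, -0.03], "rotation": [0, 0, 0]}, {"grip": 0.33, "dp": [0, 0, -0.03], "rotation": [0, 0, 0]}, {"grip": 0.33, "dp": [0, -0.03, -0.03], "rotation": [0, 0, 0]}]'

```text
time_s: 21.27
tool_pos: [0.4955, -0.021, 0.1433]
tool_rot: [-179.9, 0.6, -3.1]
force: [2.0, -0.2, 0.7]
grip_width: 0.0583
```

carry_out --plan '[{"grip": 0.31, "dp": [0, -0.037, 0], "rotation": [0, 0, 0]}, {"grip": 0.31, "dp": [0, -0.037, 0], "rotation": [0, 0, 0]}, {"grip": 0.31, "dp": [0, -0.037, 0], "rotation": [0, 0, 0]}, {"grip": 0.31, "dp": [0, -0.037, 0], "rotation": [0, 0, 0]}, {"grip": 0.31, "dp": [0, -0.037, 0], "rotation": [0, 0, 0]}, {"grip": 0.31, "dp": [0, -0.037, 0], "rotation": [0, 0, 0]}, {"grip": 0.31, "dp": [0, -0.037, 0], "rotation": [0, 0, 0]}, {"grip": 0.31, "dp": [0, -0.037, 0], "rotation": [0, 0, 0]}]'

```text
time_s: 21.93
tool_pos: [0.5228, 0.2797, 0.153]
tool_rot: [179.7, -0.7, -4.3]
force: [0.8, -0.3, 0.6]
grip_width: 0.0599
```

carry_out --plan '[{"grip": 0.31, "dp": [0, -0.037, 0], "rotation": [0, 0, 0]}, {"grip": 0.31, "dp": [0, -0.005, 0], "rotation": [0, 0, 0]}, {"grip": 0.31, "dp": [0, 0, 0], "rotation": [0, 0, 0]}]'

```text
time_s: 22.18
tool_pos: [0.5221, 0.3352, 0.1532]
tool_rot: [-179.8, -0.6, -3.6]
force: [-0.5, -1.0, -0.2]
grip_width: 0.0598
```

```bash
python3 -c "
from h import *
go([.516,.331,.07],1); print(env.get_obs()['qpos'].round(1))"
```

```text
t 22.2 pos [0.5221 0.3352 0.1532] rot [-179.84   -0.57   -3.56] F [-0.5 -1.  -0.2] g 0.0598
 dp now mm [-6.6  4.8 83.2] turn [-0.14 -0.58 -4.56] dp after turn mm [-6.1  4.1 83.2]
[ 10.8  28.6 -60.6  91.7  26.   74.4 -57.3]
```

carry_out --plan '[{"grip": 0.31, "dp": [-0.006, 0.004, 0.015], "rotation": [0, -0.6, -4.5]}, {"grip": 0.31, "dp": [-0.001, 0.001, 0.025], "rotation": [0, 0, 0]}, {"grip": 0.31, "dp": [-0.001, 0.001, 0.025], "rotation": [0, 0, 0]}, {"grip": 0.31, "dp": [-0.001, 0.001, 0.02], "rotation": [0, 0, 0]}, {"grip": 0.31, "dp": [-0.001, 0.001, 0.002], "rotation": [0, 0, 0]}]'

```text
time_s: 22.6
tool_pos: [0.5136, 0.3266, 0.0661]
tool_rot: [-179.7, -0.3, 1.1]
force: [-0.9, -0.2, 0.0]
grip_width: 0.06
```

```bash
python3 -c "
from h import *
go([.516,.331,.025],1)
print('C ends/scene',proj('scene',[.4925,.331,.04]),proj('scene',[.516,.331,.04]))
snap('scene','scene7'); s=cv2.imread('pics/scene7.png')[160:230,310:420]
cv2.imwrite('pics/c9.png',cv2.convertScaleAbs(cv2.resize(s,None,fx=6,fy=6,interpolation=2),alpha=1.5))"
```

```text
t 22.6 pos [0.5136 0.3266 0.0661] rot [-179.74   -0.26    1.15] F [-0.9 -0.2  0. ] g 0.06
 dp now mm [ 2.3 -4.1 41.1] turn [-0.26 -0.26  0.15] dp after turn mm [ 2.5 -4.3 41.1]
C ends/scene [367.96275611 189.00150367] [371.94296906 193.99721388]
```

View pics/c9.png

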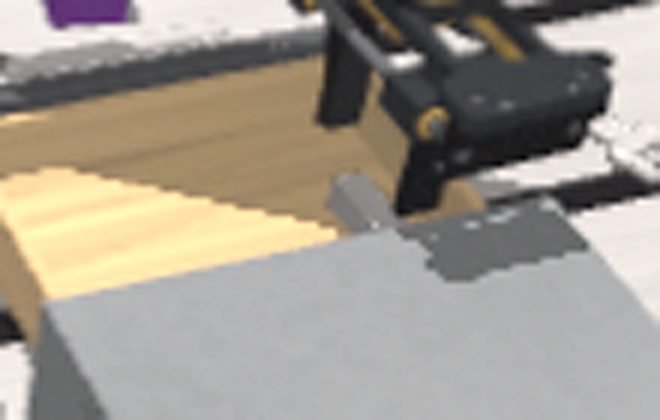

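Blank C's front end is at crop (347,177), or px (367.4,189.1); I predicted (368,189), so the target holds.

carry_out --plan '[{"grip": 0.31, "dp": [0.002, -0.004, 0.016], "rotation": [0, 0, 0]}, {"grip": 0.31, "dp": [-0.001, 0, 0.016], "rotation": [0, 0, 0]}, {"grip": 0.31, "dp": [-0.001, 0, 0.012], "rotation": [0, 0, 0]}, {"grip": 0.31, "dp": [-0.001, 0, 0.002], "rotation": [0, 0, 0]}]'

```text
time_s: 22.98
tool_pos: [0.5178, 0.3299, 0.0229]
tool_rot: [-179.6, -0.7, 0.8]
force: [-1.1, -3.7, 9.7]
grip_width: 0.0599
```

carry_out --plan '[{"grip": 1, "dp": [0, 0, 0.001], "rotation": [0, 0, 0]}, {"grip": 1, "dp": [0, 0, 0.001], "rotation": [0, 0, 0]}, {"grip": 1, "dp": [0, 0, 0.001], "rotation": [0, 0, 0]}, {"grip": 1, "dp": [0, 0, 0.001], "rotation": [0, 0, 0]}]'

```text
time_s: 23.32
tool_pos: [0.5193, 0.3296, 0.0229]
tool_rot: [-179.8, -0.9, 0.8]
force: [-1.6, -2.3, 5.0]
grip_width: 0.0456
```

carry_out --plan '[{"grip": 1, "dp": [-0.001, 0.001, -0.02], "rotation": [0, 0, 0]}, {"grip": 1, "dp": [-0.001, 0.001, -0.03], "rotation": [0, 0, 0]}, {"grip": 1, "dp": [-0.001, 0.001, -0.03], "rotation": [0, 0, 0]}, {"grip": 1, "dp": [-0.001, 0.001, -0.03], "rotation": [0, 0, 0]}, {"grip": 1, "dp": [0, 0.03, -0.02], "rotation": [0, 0, 1]}, {"grip": 1, "dp": [0, 0.037, 0], "rotation": [0, 0, 1]}, {"grip": 1, "dp": [0, 0.037, 0], "rotation": [0, 0, 1]}, {"grip": 1, "dp": [0, 0.037, 0], "rotation": [0, 0, 1]}]'

```text
time_s: 23.98
tool_pos: [0.5076, 0.1924, 0.1576]
tool_rot: [-179.4, -0.7, -2.1]
force: [0.4, -0.2, -0.8]
grip_width: 0.0457
```

carry_out --plan '[{"grip": 1, "dp": [0, 0.037, 0], "rotation": [0, 0, 0]}, {"grip": 1, "dp": [0, 0.037, 0], "rotation": [0, 0, 0]}, {"grip": 1, "dp": [0, 0.037, 0], "rotation": [0, 0, 0]}, {"grip": 1, "dp": [0, 0.037, 0], "rotation": [0, 0, 0]}, {"grip": 1, "dp": [0, 0.03, 0], "rotation": [0, 0, 0]}, {"grip": 1, "dp": [0, 0, 0], "rotation": [0, 0, 0]}]'

```text
time_s: 24.48
tool_pos: [0.4982, -0.0024, 0.155]
tool_rot: [-179.9, -0.8, -2.6]
force: [0.0, -0.3, -1.5]
grip_width: 0.0457
```

```bash
python3 -c "
from h import *
go([.4985,-.0135,.06],-2.3); print(env.get_obs()['qpos'].round(1))"
```

```text
t 24.5 pos [ 0.4982 -0.0024  0.155 ] rot [-179.9    -0.78   -2.59] F [ 0.  -0.3 -1.5] g 0.0457
 dp now mm [-0.5 11.2 95. ] turn [-0.09 -0.78 -0.29] dp after turn mm [ 0.7 11.1 95. ]
[ 60.9   8.6 -67.2 108.2   8.6  67.8 -11.8]
```

carry_out --plan '[{"grip": 1, "dp": [0, 0.01, 0.02], "rotation": [0, -0.8, 0]}, {"grip": 1, "dp": [-0.001, -0.001, 0.025], "rotation": [0, 0, 0]}, {"grip": 1, "dp": [-0.001, -0.001, 0.025], "rotation": [0, 0, 0]}, {"grip": 1, "dp": [-0.001, -0.001, 0.02], "rotation": [0, 0, 0]}, {"grip": 1, "dp": [-0.001, -0.001, 0.002], "rotation": [0, 0, 0]}]'

```text
time_s: 24.9
tool_pos: [0.4962, -0.014, 0.0615]
tool_rot: [179.8, -0.3, -3.2]
force: [-0.2, 0.3, -2.7]
grip_width: 0.0456
```

```bash
python3 -c "
from h import *
go([.4985,-.0135,.033],-2.3)"
```

```text
t 24.9 pos [ 0.4962 -0.014   0.0615] rot [179.76  -0.29  -3.19] F [-0.2  0.3 -2.7] g 0.0456
 dp now mm [ 2.2 -0.8 28.5] turn [ 0.24 -0.29 -0.89] dp after turn mm [ 2.3 -0.6 28.5]
```

carry_out --plan '[{"grip": 1, "dp": [0.002, 0, 0.014], "rotation": [0, 0, -0.9]}, {"grip": 1, "dp": [0, 0, 0.011], "rotation": [0, 0, 0]}, {"grip": 1, "dp": [0, 0, 0.003], "rotation": [0, 0, 0]}, {"grip": 1, "dp": [0, 0, 0.001], "rotation": [0, 0, 0]}]'

```text
time_s: 25.23
tool_pos: [0.4984, -0.0121, 0.0324]
tool_rot: [179.8, -0.3, -2.1]
force: [0.2, -0.2, -1.6]
grip_width: 0.0454
```

carry_out --plan '[{"grip": 1, "dp": [0, 0, 0.0005], "rotation": [0, 0, 0]}, {"grip": 0.33, "dp": [0, 0, 0], "rotation": [0, 0, 0]}, {"grip": 0.33, "dp": [0, 0, 0], "rotation": [0, 0, 0]}, {"grip": 0.33, "dp": [0, 0, 0], "rotation": [0, 0, 0]}]'

```text
time_s: 25.57
tool_pos: [0.5007, -0.0117, 0.0349]
tool_rot: [179.7, -0.5, -2.1]
force: [0.2, 0.4, -0.4]
grip_width: 0.0556
```

carry_out --plan '[{"grip": 0.33, "dp": [0, 0, -0.02], "rotation": [0, 0, 0]}, {"grip": 0.33, "dp": [0, 0, -0.03], "rotation": [0, 0, 0]}, {"grip": 0.33, "dp": [0, 0, -0.03], "rotation": [0, 0, 0]}, {"grip": 0.33, "dp": [0, 0.01, -0.03], "rotation": [0, 0, 0]}, {"grip": 0.33, "dp": [0, 0.037, -0.03], "rotation": [0, 0, 0]}, {"grip": 0.33, "dp": [0, 0.037, -0.02], "rotation": [0, 0, 0]}, {"grip": 0.33, "dp": [0, 0.037, 0], "rotation": [0, 0, 0]}, {"grip": 0.33, "dp": [0, 0.037, 0], "rotation": [0, 0, 0]}]'

```text
time_s: 26.23
tool_pos: [0.4977, -0.1586, 0.2047]
tool_rot: [179.4, -0.9, -0.8]
force: [0.2, 0.2, 0.2]
grip_width: 0.0584
```

carry_out --plan '[{"grip": 0.33, "dp": [0, 0.037, 0], "rotation": [0, 0, 0]}, {"grip": 0.33, "dp": [0, 0.037, 0], "rotation": [0, 0, 0]}, {"grip": 0.33, "dp": [0, 0.037, 0], "rotation": [0, 0, 0]}, {"grip": 0.33, "dp": [0, 0.037, 0], "rotation": [0, 0, 0]}, {"grip": 0.33, "dp": [0, 0.037, 0], "rotation": [0, 0, 0]}, {"grip": 0.33, "dp": [0, 0.037, 0], "rotation": [0, 0, 0]}, {"grip": 0.33, "dp": [0, 0.037, 0], "rotation": [0, 0, 0]}, {"grip": 0.33, "dp": [0, 0, 0], "rotation": [0, 0, 0]}]'

```text
time_s: 26.9
tool_pos: [0.4903, -0.4429, 0.2161]
tool_rot: [178.5, -1.4, -1.6]
force: [-2.3, -0.8, -0.1]
grip_width: 0.0586
```

```bash
python3 - <<'E'
from h import *
go([.5,-.3,.2],-2.3); print(env.get_obs()['qpos'].round(1))
t=snap('top','top8'); snap('scene','scene8')
b=t[140:250,220:400,::-1]; cv2.imwrite('pics/c10.png',cv2.convertScaleAbs(cv2.resize(np.ascontiguousarray(b),None,fx=4.4,fy=4.4,interpolation=2),alpha=1.5))
E
```

```text
t 26.9 pos [ 0.4903 -0.4429  0.2161] rot [178.48  -1.38  -1.63] F [-2.3 -0.8 -0.1] g 0.0586
 dp now mm [   5.3 -143.5   12.4] turn [ 1.52 -1.39  0.65] dp after turn mm [   4.  -143.2   16.1]
[ 78.   26.5 -52.5  82.6  21.9  79.2  23.4]
```

View pics/c10.png

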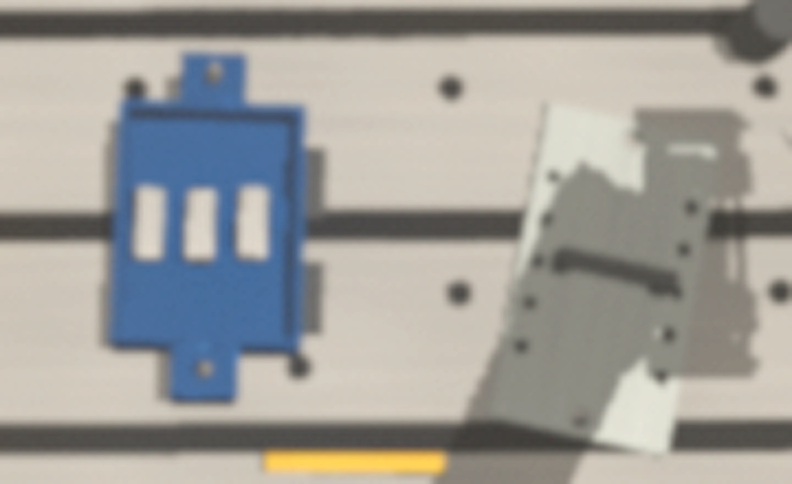

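All three blanks lie flat and side by side in the tub, at crop (149,223), (201,224) and (253,222). The pins are at crop (214,73) and (206,368), the template's bar runs from (556,262) to (676,285), and its holes are in shadow.

```bash
cat >> h.py <<'E'
def tri(pt,ps):
    A=np.zeros((3,3));b=np.zeros(3)
    for n,q in(('top',pt),('scene',ps)):
        c,d=ray(n,*q); d=d/np.linalg.norm(d); P=np.eye(3)-np.outer(d,d); A+=P; b+=P@c
    X=np.linalg.solve(A,b); return X,[ (proj(n,X)-np.array(q)).round(2) for n,q in(('top',pt),('scene',ps))]
E
python3 - <<'E'
from h import *
c=lambda u,v:((u+.5)/4.4-.5+220,(v+.5)/4.4-.5+140)
s=lambda u,v:((u+.5)/2.5-.5+120,(v+.5)/2.5-.5+170)
a,ea=tri(c(214,72),s(341,156)); b,eb=tri(c(206,367),s(298,36)); print('pins',a.round(4),ea,b.round(4),eb,'mid',((a+b)/2).round(4),np.hypot(*(a-b)[:2]).round(4),np.degrees(np.arctan2(*(a-b)[1::-1])).round(2))
for p in((214,72),(206,367)): print('z81',onz('top',*c(*p),.081).round(4))
e1,e2=onz('top',*c(556,261),.040),onz('top',*c(676,284),.040); d=e1-e2
print('bar',((e1+e2)/2).round(4),np.linalg.norm(d).round(4),(np.degrees(np.arctan2(d[1],d[0]))-90).round(2))
# template outline from top0 corners (crop c1)
c1=lambda u,v:((u+.5)/2.95-.5+110,(v+.5)/2.95-.5+90)
k=[onz('top',*c1(*p),.006) for p in((657,192),(774,215),(738,427),(617,400))]; print('corner mean',np.mean(k,0).round(4))
k=[onz('top',*c(*p),.006) for p in((547,103),(722,140),(668,452),(490,412))]; print('corner mean now',np.mean(k,0).round(4))
# jig rim outline
m=onz('top',*c(122,104),.056),onz('top',*c(304,110),.056),onz('top',*c(300,352),.056),onz('top',*c(110,346),.056)
print('rim',np.mean(m,0).round(4),[x.round(4)[:2] for x in m])
E
```

```text
pins [ 0.5928 -0.0518  0.0786] [array([0.1 , 0.03]), array([ 0.12, -0.01])] [ 0.4003 -0.0448  0.0769] [array([0.14, 0.03]), array([ 0.14, -0.01])] mid [ 0.4965 -0.0483  0.0778] 0.1927 -2.09
z81 [ 0.5922 -0.0515  0.081 ]
z81 [ 0.3999 -0.0443  0.081 ]
bar [ 0.4657 -0.3165  0.04  ] 0.0802 -11.38
corner mean [ 0.4957 -0.2857  0.006 ]
corner mean now [ 0.4703 -0.3197  0.006 ]
rim [ 0.4949 -0.0479  0.056 ] [array([0.5779, 0.0089]), array([ 0.5731, -0.1115]), array([ 0.4121, -0.1056]), array([0.4166, 0.0168])]
```

The template has been knocked, from (0.495, −0.286) to about (0.467, −0.318). I'm using the fresh pose, with yaw about −10.5°.

carry_out --plan '[{"grip": 0.5, "dp": [0, 0, 0], "rotation": [1.5, -1.4, 4.5]}, {"grip": 0.5, "dp": [0, 0, 0], "rotation": [0, 0, 4.4]}, {"grip": 0.5, "dp": [-0.01, -0.031, 0], "rotation": [0, 0, 0]}, {"grip": 0.5, "dp": [-0.01, -0.031, 0.02], "rotation": [0, 0, 0]}, {"grip": 0.5, "dp": [-0.01, -0.031, 0.03], "rotation": [0, 0, 0]}, {"grip": 0.5, "dp": [-0.01, -0.025, 0.03], "rotation": [0, 0, 0]}, {"grip": 0.5, "dp": [0, 0, 0.02], "rotation": [0, 0, 0]}, {"grip": 0.5, "dp": [0, 0, 0], "rotation": [0, 0, 0]}]'

```text
time_s: 27.67
tool_pos: [0.48, -0.2934, 0.1203]
tool_rot: [-179.7, -0.5, -9.7]
force: [-0.6, -1.2, 0.3]
grip_width: 0.0435
```

```bash
python3 -c "
from h import *
go([.467,-.3175,.017],-10.8); print(env.get_obs()['qpos'].round(1))"
```

```text
t 27.7 pos [ 0.48   -0.2934  0.1203] rot [-179.74   -0.49   -9.75] F [-0.6 -1.2  0.3] g 0.0435
 dp now mm [ -9.6  26.4 103.1] turn [-0.27 -0.48  1.05] dp after turn mm [ -8.3  26.1 103.3]
[ 75.5  19.8 -54.7 101.9  17.1  66.9   6. ]
```

carry_out --plan '[{"grip": 0.5, "dp": [-0.009, 0.026, 0.01], "rotation": [-0.3, -0.5, 1]}, {"grip": 0.5, "dp": [0, 0, 0.02], "rotation": [0, 0, 0]}, {"grip": 0.5, "dp": [0, 0, 0.02], "rotation": [0, 0, 0]}, {"grip": 0.5, "dp": [0, 0, 0.002], "rotation": [0, 0, 0]}]'

```text
time_s: 28.0
tool_pos: [0.4704, -0.3151, 0.0729]
tool_rot: [179.7, -0.3, -10.3]
force: [-1.4, 0.5, 0.0]
grip_width: 0.0436
```

```bash
python3 -c "
from h import *
go([.467,-.3175,.017],-10.8); snap('scene','scene9'); s=cv2.imread('pics/scene9.png')[190:300,90:220]
cv2.imwrite('pics/c11.png',cv2.convertScaleAbs(cv2.resize(s,None,fx=5,fy=5,interpolation=2),alpha=1.4))"
```

```text
t 28.0 pos [ 0.4704 -0.3151  0.0729] rot [179.68  -0.3  -10.29] F [-1.4  0.5  0. ] g 0.0436
 dp now mm [-3.3  2.7 55.9] turn [ 0.32 -0.31  0.51] dp after turn mm [-2.9  3.  55.9]
```

View pics/c11.png

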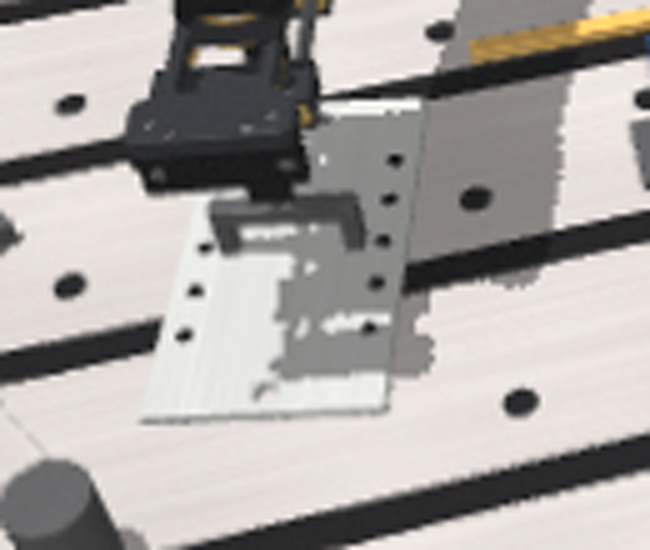

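```bash
python3 -c "
from h import *
print(proj('scene',[.467,-.3175,.037]), onz('scene',90+286/5-.4,190+205/5-.4,.037))
k=[onz('scene',90+u/5-.4,190+v/5-.4,.006) for u,v in((143,422),(386,409),(424,98))]; print([q.round(4)[:2] for q in k], ((k[0]+k[2])/2).round(4))"
```

```text
[147.08482581 230.39402379] [ 0.46753379 -0.3182918   0.037     ]
[array([ 0.5649, -0.4028]), array([ 0.5915, -0.2851]), array([ 0.3741, -0.2369])] [ 0.4695 -0.3199  0.006 ]
```

carry_out --plan '[{"grip": 0.5, "dp": [-0.002, 0.004, 0.018], "rotation": [0.3, -0.3, 1.7]}, {"grip": 0.5, "dp": [0, 0, 0.02], "rotation": [0, 0, 0]}, {"grip": 0.5, "dp": [0, 0, 0.015], "rotation": [0, 0, 0]}, {"grip": 0.5, "dp": [0, 0, 0.003], "rotation": [0, 0, 0]}]'

```text
time_s: 28.38
tool_pos: [0.476, -0.3212, 0.0256]
tool_rot: [179.7, -0.8, -12.0]
force: [-0.5, -0.8, 0.1]
grip_width: 0.0432
```

```bash
python3 -c "
from h import *
go([.468,-.319,.017],-12.3)"
```

```text
t 28.4 pos [ 0.476  -0.3212  0.0256] rot [179.7   -0.81 -11.98] F [-0.5 -0.8  0.1] g 0.0432
 dp now mm [-8.4 -0.6  8.5] turn [ 0.3  -0.81  0.31] dp after turn mm [-8.3 -0.5  8.6]
```

carry_out --plan '[{"grip": 0.5, "dp": [-0.009, -0.001, 0.008], "rotation": [0.3, -0.8, 0.3]}, {"grip": 0.5, "dp": [-0.002, -0.001, 0.003], "rotation": [0, 0, 0]}]'

```text
time_s: 28.55
tool_pos: [0.467, -0.3172, 0.0159]
tool_rot: [180.0, -0.1, -12.3]
force: [-1.1, 0.8, -1.1]
grip_width: 0.0437
```

carry_out --plan '[{"grip": 1, "dp": [-0.001, -0.001, 0.001], "rotation": [0, 0, 0]}, {"grip": 1, "dp": [-0.001, -0.001, 0.001], "rotation": [0, 0, 0]}, {"grip": 1, "dp": [-0.001, 0, 0.001], "rotation": [0, 0, 0]}, {"grip": 1, "dp": [0, 0, 0], "rotation": [0, 0, 0]}, {"grip": 1, "dp": [0, 0, 0], "rotation": [0, 0, 0]}]' --force 50

```text
time_s: 28.97
tool_pos: [0.4653, -0.3144, 0.0149]
tool_rot: [179.9, -0.3, -12.2]
force: [1.2, -0.3, -0.4]
grip_width: 0.018
```

```bash
python3 -c "
from h import *
go([.468,-.319,.12],-12.3)"
```

```text
t 29.0 pos [ 0.4653 -0.3144  0.0149] rot [179.91  -0.26 -12.24] F [ 1.2 -0.3 -0.4] g 0.018
 dp now mm [   4.1    4.1 -105.1] turn [ 0.09 -0.26  0.06] dp after turn mm [   3.6    3.9 -105.1]
```

carry_out --plan '[{"grip": 1, "dp": [0, 0.003, 0], "rotation": [0, 0, 0]}, {"grip": 1, "dp": [0, 0, 0], "rotation": [0, 0, 0]}, {"grip": 1, "dp": [0, 0, 0], "rotation": [0, 0, 0]}, {"grip": 1, "dp": [0, 0, 0], "rotation": [0, 0, 0]}]'

```text
time_s: 29.3
tool_pos: [0.4654, -0.3172, 0.0153]
tool_rot: [179.9, -0.3, -12.2]
force: [0.8, 0.9, -0.6]
grip_width: 0.0116
```

carry_out --plan '[{"grip": 1, "dp": [0, 0, -0.01], "rotation": [0, 0, 0]}, {"grip": 1, "dp": [0, 0, -0.02], "rotation": [0, 0, 0]}, {"grip": 1, "dp": [0, 0, -0.03], "rotation": [0, 0, 0]}, {"grip": 1, "dp": [0, 0, -0.03], "rotation": [0, 0, 0]}, {"grip": 1, "dp": [0, 0, -0.03], "rotation": [0, 0, 0]}, {"grip": 1, "dp": [0, 0, -0.02], "rotation": [0, 0, 0]}, {"grip": 1, "dp": [0, 0, 0], "rotation": [0, 0, 0]}]'

```text
time_s: 29.88
tool_pos: [0.4581, -0.3138, 0.1571]
tool_rot: [-179.7, 0.6, -12.1]
force: [0.8, -1.2, -4.5]
grip_width: 0.0112
```

```bash
python3 - <<'E'
from h import *
go([.4965,-.0483,.14],-2.2); print(env.get_obs()['qpos'].round(1))
E
```

```text
t 29.9 pos [ 0.4581 -0.3138  0.1571] rot [-179.66    0.61  -12.14] F [ 0.8 -1.2 -4.5] g 0.0112
 dp now mm [ -18.1 -267.5   18.9] turn [-0.4   0.58 -9.95] dp after turn mm [  28.2 -266.7   17.1]
[ 78.9  17.2 -54.9  99.6  14.6  71.5   8.2]
```

carry_out --plan '[{"grip": 1, "dp": [0, 0, 0], "rotation": [-0.4, 0.6, -5]}, {"grip": 1, "dp": [0, 0, 0], "rotation": [0, 0, -5]}, {"grip": 1, "dp": [0.003, -0.025, 0], "rotation": [0, 0, 0]}, {"grip": 1, "dp": [0.003, -0.033, 0], "rotation": [0, 0, 0]}, {"grip": 1, "dp": [0.003, -0.033, 0], "rotation": [0, 0, 0]}, {"grip": 1, "dp": [0.003, -0.033, 0], "rotation": [0, 0, 0]}, {"grip": 1, "dp": [0.003, -0.033, 0], "rotation": [0, 0, 0]}, {"grip": 1, "dp": [0.003, -0.033, 0], "rotation": [0, 0, 0]}]'

```text
time_s: 30.55
tool_pos: [0.4736, -0.1279, 0.1476]
tool_rot: [179.9, 0.7, -2.8]
force: [1.2, -0.1, -4.9]
grip_width: 0.0113
```

carry_out --plan '[{"grip": 1, "dp": [0.003, -0.033, 0], "rotation": [0, 0, 0]}, {"grip": 1, "dp": [0.003, -0.025, 0], "rotation": [0, 0, 0]}, {"grip": 1, "dp": [0, 0, 0], "rotation": [0, 0, 0]}, {"grip": 1, "dp": [0, 0, 0], "rotation": [0, 0, 0]}]'

```text
time_s: 30.88
tool_pos: [0.4777, -0.0571, 0.1425]
tool_rot: [-179.9, 1.2, -2.0]
force: [-0.6, -1.1, -4.6]
grip_width: 0.0115
```

```bash
python3 - <<'E'
from h import *
go([.4965,-.0483,.13],-2.2); print(env.get_obs()['qpos'].round(1))
E
```

```text
t 30.9 pos [ 0.4777 -0.0571  0.1425] rot [-179.94    1.17   -2.02] F [-0.6 -1.1 -4.6] g 0.0115
 dp now mm [18.7 -9.4 12.2] turn [-0.06  1.17  0.18] dp after turn mm [18.5 -9.5 12.5]
[ 67.1   8.7 -66.9 109.7   8.5  68.3  -4.9]
```

carry_out --plan '[{"grip": 1, "dp": [0.01, -0.005, 0], "rotation": [0, 1.2, 0]}, {"grip": 1, "dp": [0.009, -0.005, 0.01], "rotation": [0, 0, 0]}, {"grip": 1, "dp": [0, 0, 0.015], "rotation": [0, 0, 0]}, {"grip": 1, "dp": [0, 0, 0.01], "rotation": [0, 0, 0]}, {"grip": 1, "dp": [0, 0, 0], "rotation": [0, 0, 0]}]'

```text
time_s: 31.3
tool_pos: [0.4976, -0.0505, 0.1031]
tool_rot: [-180.0, -0.1, -2.3]
force: [-0.6, 0.3, -4.0]
grip_width: 0.0112
```

```bash
python3 - <<'E'
from h import *
go([.4965,-.0463,.105],-2.2)
t=snap('top','top10'); s=snap('scene','scene10'); go([.4965,-.0463,.105],-2.2)
A=cv2.resize(np.ascontiguousarray(t[140:250,210:320,::-1]),(400,400),interpolation=2); B=cv2.resize(np.ascontiguousarray(s[160:270,195:305,::-1]),(400,400),interpolation=2)
cv2.imwrite('pics/c12.png',cv2.convertScaleAbs(np.hstack([A,B]),alpha=1.5))
E
```

```text
t 31.3 pos [ 0.4976 -0.0505  0.1031] rot [-1.80e+02 -1.30e-01 -2.33e+00] F [-0.6  0.3 -4. ] g 0.0112
 dp now mm [-1.3 -4.1 -1.9] turn [-0.   -0.13 -0.13] dp after turn mm [-1.3 -4.1 -1.9]
t 31.4 pos [ 0.4984 -0.0505  0.1047] rot [179.96  -0.21  -2.34] F [ 0.3  0.4 -4.8] g 0.0115
 dp now mm [-2.  -4.2 -0.4] turn [ 0.04 -0.21 -0.14] dp after turn mm [-2.  -4.2 -0.3]
```

View pics/c12.png

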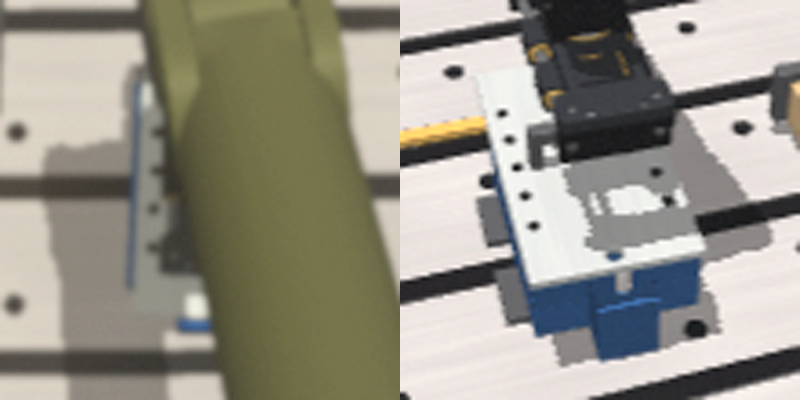

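```bash
python3 - <<'E'
from h import *
im=cv2.imread('pics/scene10.png'); g=cv2.cvtColor(im,6)
s=lambda u,v:((u-400+.5)/3.636-.5+195,(v+.5)/3.636-.5+160)
zt=.0954
for n,p in(('holeA',(614,256)),('cornerL',(527,287)),('cornerR',(703,249)),('backL',(478,75))): print(n,np.round(s(*p),1),onz('scene',*s(*p),zt).round(4))
# dark hole centroid
u,v=map(int,np.round(s(614,256))); print(g[v-4:v+5,u-6:u+7])
print('expected holeA if at pin (top-view pin)',proj('scene',[.5945,-.0519,zt]))
E
```

```text
holeA [253.5 230. ] [ 0.5989 -0.0607  0.0954]
cornerL [229.6 238.6] [ 0.6085 -0.1233  0.0954]
cornerR [278.  228.1] [ 0.6104 -0.0012  0.0954]
backL [216.1 180.3] [ 0.3863 -0.1077  0.0954]
[[ 94  94  95  94  95  93  92  93  94  95  95  95  95]
 [ 94  94  94  95  95  96  99  99  95  95  94  94  96]
 [135  94  95  94  94  95  95  95 101 131 156 157 158]
 [157 156 157 150 123  81  69  70  84 123 156 160 159]
 [159 158 159 151 115  54  46  45  61 115 155 160 159]
 [158 159 159 159 147 110  71  84 126 156 158 158 159]
 [159 159 159 160 159 157 156 155 156 157 158 147 130]
 [159 159 159 160 160 155 141 128 122 108 100  99  98]
 [153 139 129 124 109 100  98  98  97  97  95  81  61]]
expected holeA if at pin (top-view pin) [256.40375316 228.00432676]
```

```bash
python3 - <<'E'
from h import *
for f in('scene8','scene0'):
    im=cv2.imread(f'pics/{f}.png')
    r=im[:,:,2]  # red: pin grey is high vs blue boss
    print(f); print(r[228:244,250:264]); print(r[180:194,232:246])
E
```

```text
scene8
[[ 43  42  43  41  43  44  43  45  43  42  41  42  42  42]
 [ 42  42  41  43  43  44  43  42  43  43  43  42  43  42]
 [ 44  43  44  42  43  43  42  42  42  42  42  42  41  43]
 [ 44  44  44  43  43  41  43  42  43  42  41  42  41  41]
 [ 42  43  43  43  42  85 107  73  42  42  41  41  35  33]
 [ 42  42  41  43  47  95 123  94  49  38  40  42  46  42]
 [ 43  41  36  38  64 103 118 101  71  42  42  42  42  36]
 [ 39  39  43  41  78 111 113 102  76  42  43  43  42  39]
 [ 40  42  42  42  78 109 108 100  74  42  43  42  43  43]
 [ 41  42  42  41  77 107 105  96  73  42  42  42  42  42]
 [ 42  42  42  42  75 104 101 105  94  35  42  43  42  42]
 [ 42  42  41  42  74 102 101  87  59  35  42  42  42  42]
 [ 43  41  42  42  46  63  71  59  42  42  41  42  42  42]
 [ 41  43  42  42  41  42  42  42  41  43  42  43  42  41]
 [ 41  42  41  41  42  42  42  42  42  43  42  43  42  43]
 [ 42  42  41  41  42  42  42  42  43  43  40  35  32  28]]
[[160 160 159 159 160 160 159 160 159 160 159 159 158 158]
 [159 159 159 159 159 159 159 158 157 158 158 158 138  87]
 [159 158 157 158 158 158 158 
[... 1757 characters left out ...]
6 156 156 156 156 157 156 156 157 158 131  56  36]
 [155 155 155 156 157 156 152 135 138 158 158 136  75  30]
 [156 156 158 158 157 148 129 117 128 156 156 154 131  78]
 [156 156 155 155 155 142 118 111 100 100  97  79  61  86]
 [153 142 113 101  96  87 100 106  88  58  50  43  42  74]
 [ 64  59  51  48  48  68  97 103  84  53  42  42  42  46]
 [ 42  41  41  40  41  65  95 100  80  49  42  41  42  42]
 [ 44  41  42  41  42  63  93  99  83  53  34  41  42  41]
 [ 37  40  42  42  41  46  70  81  60  43  41  42  41  42]
 [ 34  42  41  42  41  41  46  45  44  41  42  41  42  42]
 [ 37  44  41  40  39  42  41  40  41  41  42  42  42  41]
 [ 31  38  41  40  40  41  42  41  42  40  41  42  42  41]]
```

```bash
python3 - <<'E'
from h import *
a=onz('scene',256.0,232.0,.081);b=onz('scene',239.2,183.3,.081);print('tips',a.round(4),b.round(4),((a+b)/2).round(4),np.hypot(*(a-b)[:2]))
a=onz('scene',256.0,239.4,.056);b=onz('scene',238.8,190,.056);print('bases',a.round(4),b.round(4),((a+b)/2).round(4))
E
```

```text
tips [ 0.5944 -0.0529  0.081 ] [ 0.4016 -0.0446  0.081 ] [ 0.498  -0.0487  0.081 ] 0.19295884979675512
bases [ 0.5969 -0.0536  0.056 ] [ 0.4018 -0.0466  0.056 ] [ 0.4993 -0.0501  0.056 ]
```

```bash
python3 - <<'E'
from h import *
im=cv2.imread('pics/top10.png')
for r in (168,172,176,206,212,216,220): print(r,[tuple(int(x) for x in im[r,c]) for c in range(243,252)])
for r,c in((170,248),(214,247)): print(onz('top',c,r,.0954).round(4))
E
```

```text
168 [(112, 120, 125), (94, 102, 106), (85, 90, 93), (83, 82, 80), (85, 79, 72), (100, 97, 92), (118, 122, 120), (123, 130, 130), (109, 117, 117)]
172 [(119, 127, 132), (102, 110, 115), (88, 94, 97), (79, 78, 78), (75, 69, 64), (81, 77, 73), (86, 90, 88), (89, 94, 95), (89, 96, 96)]
176 [(111, 119, 125), (93, 100, 105), (83, 89, 91), (77, 76, 76), (75, 68, 63), (79, 77, 73), (85, 89, 88), (85, 91, 91), (72, 78, 79)]
206 [(83, 89, 93), (81, 84, 86), (76, 73, 70), (75, 69, 64), (81, 82, 79), (86, 91, 92), (86, 92, 93), (79, 85, 86), (72, 78, 79)]
212 [(82, 89, 92), (80, 82, 83), (75, 72, 68), (77, 72, 67), (85, 86, 84), (88, 94, 93), (90, 97, 97), (90, 96, 96), (90, 96, 97)]
216 [(82, 87, 91), (78, 79, 79), (75, 70, 66), (79, 76, 72), (86, 89, 87), (89, 95, 95), (91, 97, 97), (90, 97, 97), (90, 97, 97)]
220 [(84, 90, 95), (83, 89, 93), (81, 86, 89), (84, 89, 89), (87, 92, 93), (90, 97, 97), (91, 97, 98), (91, 98, 98), (91, 98, 98)]
[0.5476 0.0062 0.0954]
[0.4233 0.0091 0.0954]
```

carry_out --plan '[{"grip": 1, "dp": [-0.003, -0.006, 0.004], "rotation": [0, 0, 0]}, {"grip": 1, "dp": [-0.001, 0, 0.002], "rotation": [0, 0, 0]}]'

```text
time_s: 31.57
tool_pos: [0.4955, -0.0447, 0.0994]
tool_rot: [180.0, -0.3, -2.5]
force: [-0.9, 0.7, -4.0]
grip_width: 0.0115
```

```bash
python3 - <<'E'
from h import *
s=snap('scene','scene11'); go([.497,-.0445,.098],-2.2)
g=cv2.cvtColor(s,7); print(g[224:242,248:264])
B=cv2.resize(np.ascontiguousarray(s[170:250,200:290,::-1]),None,fx=7,fy=7,interpolation=2); cv2.imwrite('pics/c13.png',cv2.convertScaleAbs(B,alpha=1.5))
E
```

```text
t 31.6 pos [ 0.4956 -0.0457  0.0994] rot [179.91  -0.36  -2.48] F [ 0.5 -0.7 -5.1] g 0.011
 dp now mm [ 1.3 -1.2  1.4] turn [ 0.09 -0.36 -0.28] dp after turn mm [ 1.3 -1.2  1.4]
[[158 137  94  94  94  93  93  93  94  95  94  94  95  96  96  96]
 [ 99  97  94  95  95  94  93  93  94  94  94  94  95  95  96  96]
 [ 94  94  94  94  95  94  94  93  93  93  94  95  95  95  96  96]
 [136  94  95  95  95  95  96 100 103  99  96  95 126 158 158 159]
 [159 156 135  95  94  93  93  95  95 108 137 155 158 160 160 162]
 [160 159 158 157 152 127  84  67  59  72 120 155 159 159 161 161]
 [159 159 159 159 160 136  73  46  44  57 116 156 159 160 161 161]
 [159 160 160 160 160 157 142 116  99 126 156 159 159 160 160 160]
 [159 161 159 159 159 159 159 157 156 156 158 150 134 127 117 104]
 [156 155 159 159 160 157 144 131 125 110 100  99  98  98  93  79]
 [155 141 129 124 109 101 100  98  97  96  85  69  62  51  47  46]
 [100  99  98  98  91  74  80  94  97  94  75  44  44  43  43  43]
 [ 73  68  54  45  46  45  68  93  96  93  74  43  43  42  44  44]
 [ 44  43  42  41  43  42  68  93  96  92  80  67  60  42  43  43]
 [ 42  41  42  43  42  42  68  92  96 103  94  55  60  42  44  43]
 [ 42  41  43  43  43  43  68  92  95  86  64  43  44  42  43  43]
 [ 40  42  43  43  43  42  48  63  69  60  44  44  43  43  41  43]
 [ 38  43  42  43  43  43  42  42  44  42  42  44  42  55  68  67]]
```

View pics/c13.png

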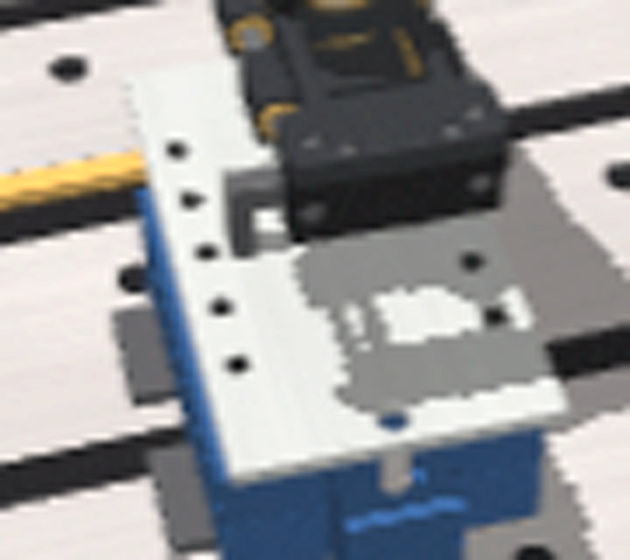

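The hole, about (255.6,229.5), lies over where pin A projects at plate height, about (256.1,229.3), so it is aligned to 1–2 mm. Lowering in small steps while watching the force.

carry_out --plan '[{"grip": 1, "dp": [-0.001, -0.002, 0.005], "rotation": [0, -0.4, 0]}, {"grip": 1, "dp": [0, -0.0005, 0.005], "rotation": [0, 0, 0]}, {"grip": 1, "dp": [0, -0.0005, 0.005], "rotation": [0, 0, 0]}]'

```text
time_s: 31.87
tool_pos: [0.4964, -0.0438, 0.0853]
tool_rot: [179.7, -0.2, -2.6]
force: [1.2, 0.2, -3.9]
grip_width: 0.0115
```

```bash
python3 - <<'E'
from h import *
go([.4953,-.0437,.0713],-2.3)
E
```

```text
t 31.9 pos [ 0.4964 -0.0438  0.0853] rot [179.73  -0.19  -2.56] F [ 1.2  0.2 -3.9] g 0.0115
 dp now mm [-1.2 -0.1 14. ] turn [ 0.27 -0.19 -0.26] dp after turn mm [-1.1 -0.1 14. ]
```

Underside is about 11 mm below the pin tips with no contact force, so both pins are in. Continuing down.

carry_out --plan '[{"grip": 1, "dp": [-0.001, 0, 0.004], "rotation": [0, 0, 0]}, {"grip": 1, "dp": [-0.001, 0, 0.004], "rotation": [0, 0, 0]}]'

```text
time_s: 32.03
tool_pos: [0.4962, -0.0443, 0.077]
tool_rot: [179.7, -0.4, -2.5]
force: [2.2, -1.5, -3.2]
grip_width: 0.0114
```

carry_out --plan '[{"grip": 1, "dp": [0, 0, 0.003], "rotation": [0, 0, 0]}, {"grip": 1, "dp": [0, 0, 0.002], "rotation": [0, 0, 0]}]'

```text
time_s: 32.2
tool_pos: [0.4963, -0.0445, 0.0712]
tool_rot: [179.7, -0.4, -2.5]
force: [-2.7, -0.1, 26.3]
grip_width: 0.0114
```

```bash
python3 - <<'E'
from h import *
go([.4953,-.0437,.0713],-2.3)
E
```

```text
t 32.2 pos [ 0.4963 -0.0445  0.0712] rot [179.69  -0.41  -2.53] F [-2.7 -0.1 26.3] g 0.0114
 dp now mm [-1.1 -0.7 -0.1] turn [ 0.31 -0.41 -0.23] dp after turn mm [-1.1 -0.7 -0.1]
```

It is seated: height 0.0712 against 0.0713 expected, with a firm 26 N. Releasing and retreating.

carry_out --plan '[{"grip": 1, "dp": [0, 0, -0.0005], "rotation": [0, 0, 0]}, {"grip": 0.5, "dp": [0, 0, 0], "rotation": [0, 0, 0]}, {"grip": 0.5, "dp": [0, 0, 0], "rotation": [0, 0, 0]}, {"grip": 0.5, "dp": [0, 0, 0], "rotation": [0, 0, 0]}, {"grip": 0.5, "dp": [0, 0, -0.01], "rotation": [0, 0, 0]}, {"grip": 0.5, "dp": [0, 0, -0.03], "rotation": [0, 0, 0]}, {"grip": 0.5, "dp": [0, 0, -0.04], "rotation": [0, 0, 0]}, {"grip": 0.5, "dp": [0, 0, -0.04], "rotation": [0, 0, 0]}]'

```text
time_s: 32.87
tool_pos: [0.4902, -0.0412, 0.1906]
tool_rot: [-179.8, 0.5, -2.3]
force: [1.0, -1.7, 0.0]
grip_width: 0.0422
```

carry_out --plan '[{"grip": 1, "dp": [0, -0.037, -0.01], "rotation": [0, 0, 0]}, {"grip": 1, "dp": [0, -0.037, 0], "rotation": [0, 0, 0]}, {"grip": 1, "dp": [0, -0.037, 0], "rotation": [0, 0, 0]}, {"grip": 1, "dp": [0, -0.037, 0], "rotation": [0, 0, 0]}, {"grip": 1, "dp": [0, -0.037, 0], "rotation": [0, 0, 0]}, {"grip": 1, "dp": [0, -0.037, 0], "rotation": [0, 0, 0]}, {"grip": 1, "dp": [0, -0.037, 0], "rotation": [0, 0, 0]}, {"grip": 1, "dp": [0, -0.02, 0], "rotation": [0, 0, 0]}]'

```text
time_s: 33.53
tool_pos: [0.5143, 0.2397, 0.2188]
tool_rot: [179.6, -1.1, -3.8]
force: [-0.9, 0.3, 1.1]
grip_width: 0.0024
```

```bash
python3 - <<'E'
from h import *
go([.397,.256,.15],-2); print(env.get_obs()['qpos'].round(1))
s=snap('scene','scene12'); snap('top','top12')
g=cv2.cvtColor(s,7); print(g[226:244,248:264])
E
```

```text
t 33.5 pos [0.5143 0.2397 0.2188] rot [179.64  -1.07  -3.79] F [-0.9  0.3  1.1] g 0.0024
 dp now mm [-119.4   -9.    66.5] turn [ 0.38 -1.06 -1.79] dp after turn mm [-117.8  -12.2   68.8]
[ 29.3  20.  -69.5  94.4  20.1  78.5 -46.8]
[[156 157 157 157 155 154 156 158 158 157 158 159 160 160 159 158]
 [156 156 158 158 156 154 156 157 158 157 158 159 160 160 159 159]
 [157 156 157 158 157 155 155 157 159 158 157 159 160 161 160 159]
 [157 157 157 157 157 156 155 156 158 159 158 159 159 160 161 160]
 [157 157 157 158 158 156 155 156 157 158 158 158 159 160 161 160]
 [157 158 158 158 158 157 156 155 157 158 159 158 159 161 161 161]
 [157 157 158 158 159 158 156 152 147 152 159 159 160 160 161 161]
 [158 157 158 158 159 158 151 135 122 115 137 158 159 159 161 161]
 [159 158 158 158 158 158 144 120 116 100 122 158 158 160 161 162]
 [159 158 158 159 159 156 137 111 112 100 125 158 159 160 161 161]
 [160 159 157 158 158 148 121 108 107  97 121 156 159 160 160 161]
 [158 159 158 159 159 136  93 105 104  96 109 144 159 160 160 161]
 [159 160 159 159 159 140 100 103 101  89 116 154 159 160 160 161]
 [159 159 158 159 159 159 153 144 142 147 157 158 159 159 160 155]
 [159 159 159 158 160 160 159 158 158 156 152 138 128 118  99  99]
 [159 159 160 159 159 154 138 128 117  97  97  97  96  92  78  76]
 [153 138 129 117  98  98  98  97  92  82  82  78  68  69  68  69]
 [ 98  98  96  92  83  82  77  68  69  69  70  70  66  57  48  45]]
```

The pin shows through the hole in the seated plate. To shut the drawer I'll straddle its front panel with the jaws, push most of the way, then finish on the bar from the front.

carry_out --plan '[{"grip": 0.65, "dp": [-0.02, -0.01, 0], "rotation": [0.4, -1, -1.8]}, {"grip": 0.65, "dp": [-0.03, 0, 0.01], "rotation": [0, 0, 0]}, {"grip": 0.65, "dp": [-0.03, 0, 0.02], "rotation": [0, 0, 0]}, {"grip": 0.65, "dp": [-0.022, 0, 0.025], "rotation": [0, 0, 0]}, {"grip": 0.65, "dp": [0, 0, 0.02], "rotation": [0, 0, 0]}, {"grip": 0.65, "dp": [0, 0, 0], "rotation": [0, 0, 0]}]'

```text
time_s: 34.13
tool_pos: [0.4114, 0.253, 0.1446]
tool_rot: [180.0, -0.3, -1.8]
force: [-0.2, -1.0, 0.0]
grip_width: 0.0284
```

```bash
python3 - <<'E'
from h import *
go([.4125,.253,.052],-1.5); print(env.get_obs()['qpos'].round(1))
g=cv2.cvtColor(cv2.imread('pics/top12.png'),6)
for c in(150,190): print(c,[int(g[r,c]) for r in range(208,226)])
E
```

```text
t 34.1 pos [0.4114 0.253  0.1446] rot [179.99  -0.29  -1.82] F [-0.2 -1.   0. ] g 0.0284
 dp now mm [ 0.7  0.  92.6] turn [ 0.01 -0.29 -0.32] dp after turn mm [ 1.1  0.  92.6]
[ 36.2   9.3 -74.9 110.3  10.   67.3 -44.2]
150 [75, 74, 74, 74, 74, 74, 72, 72, 71, 71, 70, 70, 69, 69, 68, 67, 66, 65]
190 [72, 72, 74, 75, 75, 74, 75, 76, 76, 76, 77, 77, 77, 77, 78, 77, 79, 79]
```

carry_out --plan '[{"grip": 0.65, "dp": [0, 0, 0.02], "rotation": [0, 0, 0]}, {"grip": 0.65, "dp": [0, 0, 0.02], "rotation": [0, 0, 0]}, {"grip": 0.65, "dp": [0, 0, 0.01], "rotation": [0, 0, 0]}]'

```text
time_s: 34.38
tool_pos: [0.4159, 0.2511, 0.098]
tool_rot: [179.9, -0.7, -2.1]
force: [0.8, -0.9, -0.2]
grip_width: 0.0303
```

```bash
python3 - <<'E'
from h import *
go([.4125,.253,.052],-1.5); print(env.get_obs()['qpos'].round(1))
for y in (.16,.253,.2): print(proj('scene',[.413,y,.068]))
E
```

```text
t 34.4 pos [0.4159 0.2511 0.098 ] rot [179.89  -0.74  -2.08] F [ 0.8 -0.9 -0.2] g 0.0303
 dp now mm [-4.1 -1.9 46. ] turn [ 0.12 -0.73 -0.58] dp after turn mm [-3.5 -1.8 46. ]
[ 30.9  14.4 -71.2 113.2  16.1  62.5 -49.3]
[306.31910104 176.14630798]
[334.34014538 170.60396908]
[318.52084695 173.73229424]
```

carry_out --plan '[{"grip": 0.62, "dp": [-0.005, -0.001, 0.01], "rotation": [0, -0.7, 0]}, {"grip": 0.62, "dp": [-0.001, -0.001, 0.014], "rotation": [0, 0, 0]}]'

```text
time_s: 34.55
tool_pos: [0.4126, 0.2528, 0.0752]
tool_rot: [180.0, -0.1, -2.3]
force: [0.9, 0.6, 0.5]
grip_width: 0.0324
```

carry_out --plan '[{"grip": 0.62, "dp": [-0.001, -0.001, 0.01], "rotation": [0, 0, 0]}, {"grip": 0.62, "dp": [-0.001, -0.001, 0.01], "rotation": [0, 0, 0]}]'

```text
time_s: 34.72
tool_pos: [0.4137, 0.2549, 0.057]
tool_rot: [179.9, -0.3, -2.4]
force: [-4.3, -23.7, 107.1]
grip_width: 0.033
```

```bash
python3 - <<'E'
from h import *
go([.4125,.253,.052],-1.5); print(env.get_obs()['qpos'].round(1))
E
```

```text
t 34.7 pos [0.4137 0.2549 0.057 ] rot [179.93  -0.26  -2.39] F [ -4.3 -23.7 107.1] g 0.033
 dp now mm [-1.2  1.9  5. ] turn [ 0.07 -0.26 -0.89] dp after turn mm [-1.2  1.9  5. ]
[ 26.   19.  -67.6 115.   20.8  59.1 -53.9]
```

107 N is close to the wrist limit, so I'm backing up at once.

carry_out --plan '[{"grip": 0.62, "dp": [0, 0, -0.008], "rotation": [0, 0, 0]}, {"grip": 0.62, "dp": [0, 0, -0.012], "rotation": [0, 0, 0]}]'

```text
time_s: 34.88
tool_pos: [0.4157, 0.2551, 0.078]
tool_rot: [180.0, -0.3, -2.4]
force: [0.3, 0.0, 0.1]
grip_width: 0.0327
```

```bash
python3 - <<'E'
from h import *
go([.4125,.253,.052],-1.5)
s=snap('scene','scene13'); t=snap('top','top13')
A=cv2.resize(np.ascontiguousarray(s[120:220,290:400,::-1]),(440,400),interpolation=2); B=cv2.resize(np.ascontiguousarray(t[160:260,110:200,::-1]),(360,400),interpolation=2)
cv2.imwrite('pics/c14.png',cv2.convertScaleAbs(np.hstack([A,B]),alpha=1.5))
E
```

```text
t 34.9 pos [0.4157 0.2551 0.078 ] rot [179.96  -0.28  -2.44] F [0.3 0.  0.1] g 0.0327
 dp now mm [-3.2  2.2 26. ] turn [ 0.05 -0.28 -0.94] dp after turn mm [-3.1  2.2 26. ]
```

View pics/c14.png

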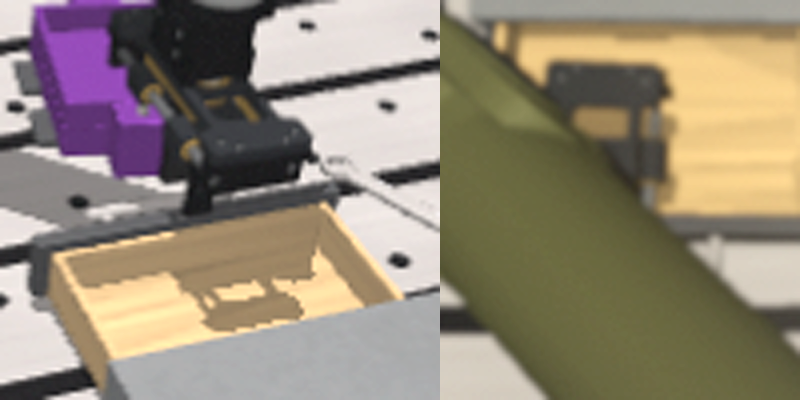

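The view is full now (16 seen). It shows a lighter inner board behind the dark panel. Its top is at the side-wall height of 58, which matches the 57 mm contact, so the inner finger landed on that board. I'll widen the jaws to 43 mm, centre them a little further in and retry slowly.

carry_out --plan '[{"grip": 0.5, "dp": [0.003, 0, 0], "rotation": [0, 0, 0]}, {"grip": 0.5, "dp": [0, 0, 0], "rotation": [0, 0, 0]}, {"grip": 0.5, "dp": [0, 0, 0.002], "rotation": [0, 0, 0]}]'

```text
time_s: 35.23
tool_pos: [0.4204, 0.2555, 0.0776]
tool_rot: [-180.0, -0.6, -2.5]
force: [-0.7, 0.4, -0.4]
grip_width: 0.0413
```

```bash
python3 - <<'E'
from h import *
go([.4185,.253,.06],-1.5)
E
```

```text
t 35.2 pos [0.4204 0.2555 0.0776] rot [-179.99   -0.56   -2.5 ] F [-0.7  0.4 -0.4] g 0.0413
 dp now mm [-2.   2.6 17.5] turn [-0.01 -0.56 -1.  ] dp after turn mm [-1.8  2.5 17.6]
```

carry_out --plan '[{"grip": 0.5, "dp": [-0.003, 0.002, 0.008], "rotation": [0, -0.5, 0]}]'

```text
time_s: 35.32
tool_pos: [0.418, 0.2541, 0.0698]
tool_rot: [-179.9, -0.1, -2.5]
force: [0.1, 0.1, 1.1]
grip_width: 0.0428
```

carry_out --plan '[{"grip": 0.5, "dp": [-0.001, 0, 0.006], "rotation": [0, 0, 0]}]'

```text
time_s: 35.4
tool_pos: [0.4164, 0.2532, 0.0625]
tool_rot: [-180.0, -0.0, -2.5]
force: [0.3, -0.4, -0.2]
grip_width: 0.0433
```

carry_out --plan '[{"grip": 0.5, "dp": [-0.001, 0, 0.004], "rotation": [0, 0, 0]}]'

```text
time_s: 35.48
tool_pos: [0.4149, 0.2531, 0.0574]
tool_rot: [180.0, 0.0, -2.5]
force: [-1.8, -2.4, 26.4]
grip_width: 0.0435
```

carry_out --plan '[{"grip": 0.5, "dp": [0.006, 0, -0.003], "rotation": [0, 0, 0]}, {"grip": 0.5, "dp": [0.012, 0, 0], "rotation": [0, 0, 0]}, {"grip": 0.5, "dp": [0.012, 0, 0], "rotation": [0, 0, 0]}]'

```text
time_s: 35.73
tool_pos: [0.4417, 0.2511, 0.0578]
tool_rot: [179.8, 0.3, -2.3]
force: [-0.7, 0.7, 1.2]
grip_width: 0.043
```

carry_out --plan '[{"grip": 0.5, "dp": [0.012, 0, 0], "rotation": [0, 0, 0]}, {"grip": 0.5, "dp": [0.012, 0, 0], "rotation": [0, 0, 0]}]'

```text
time_s: 35.9
tool_pos: [0.4664, 0.2502, 0.057]
tool_rot: [179.8, 0.5, -2.3]
force: [-1.5, -0.4, 1.6]
grip_width: 0.0435
```

carry_out --plan '[{"grip": 0.5, "dp": [0.014, 0, -0.001], "rotation": [0, 0, 0]}, {"grip": 0.5, "dp": [0.014, 0, -0.001], "rotation": [0, 0, 0]}, {"grip": 0.5, "dp": [0.014, 0, 0], "rotation": [0, 0, 0]}]'

```text
time_s: 36.15
tool_pos: [0.5097, 0.2488, 0.0568]
tool_rot: [179.8, 0.8, -2.3]
force: [-1.2, 0.9, 1.8]
grip_width: 0.0438
```

```bash
python3 - <<'E'
from h import *
go([.52,.253,.06],-1.5); print(env.get_obs()['qpos'].round(1))
im=snap('top','top14'); snap('scene','scene14')
g=cv2.cvtColor(im,7)
for c in(125,185,192,198): print(c,[(r,int(g[r,c])) for r in range(164,216,1)])
E
```

```text
t 36.1 pos [0.5097 0.2488 0.0568] rot [179.76   0.8   -2.28] F [-1.2  0.9  1.8] g 0.0438
 dp now mm [10.1 -4.6 -3.3] turn [ 0.23  0.8  -0.78] dp after turn mm [10.2 -4.5 -3.2]
[ 20.   29.6 -60.  103.3  28.   64.5 -51.9]
125 [(164, 70), (165, 69), (166, 68), (167, 67), (168, 67), (169, 67), (170, 65), (171, 64), (172, 63), (173, 62), (174, 60), (175, 58), (176, 56), (177, 57), (178, 67), (179, 80), (180, 85), (181, 83), (182, 78), (183, 76), (184, 75), (185, 76), (186, 81), (187, 79), (188, 68), (189, 56), (190, 51), (191, 51), (192, 50), (193, 46), (194, 45), (195, 66), (196, 100), (197, 125), (198, 138), (199, 141), (200, 141), (201, 141), (202, 142), (203, 142), (204, 142), (205, 142), (206, 142), (207, 141), (208, 142), (209, 142), (210, 141), (211, 142), (212, 142), (213, 142), (214, 141), (215, 141)]
185 [(164, 103), (165, 90), (166, 88), (167, 90), (168, 85), (169, 83), (170, 75), (171, 66), (172, 62), (173, 63), (174, 64), (175, 67), (176, 67), (177, 68), (178, 69), (179, 70), (180, 70), (181, 70), (182, 71), (183, 72), (184, 73), (185, 72), (186, 73), (187, 75), (188, 74), (1
[... 766 characters left out ...]
), (206, 76), (207, 76), (208, 75), (209, 75), (210, 75), (211, 76), (212, 74), (213, 74), (214, 74), (215, 74)]
198 [(164, 110), (165, 95), (166, 88), (167, 91), (168, 94), (169, 105), (170, 125), (171, 139), (172, 143), (173, 144), (174, 147), (175, 150), (176, 149), (177, 139), (178, 121), (179, 98), (180, 77), (181, 64), (182, 63), (183, 64), (184, 66), (185, 67), (186, 68), (187, 68), (188, 69), (189, 69), (190, 70), (191, 72), (192, 72), (193, 72), (194, 72), (195, 73), (196, 73), (197, 74), (198, 74), (199, 75), (200, 75), (201, 74), (202, 75), (203, 75), (204, 75), (205, 76), (206, 75), (207, 76), (208, 75), (209, 76), (210, 76), (211, 76), (212, 76), (213, 76), (214, 76), (215, 75)]
```

Joint is now at about 0.055. Moving to the front of the bar for the final push.

carry_out --plan '[{"grip": 0.5, "dp": [0.003, 0, -0.02], "rotation": [0, 0, 0]}, {"grip": 0.5, "dp": [0, 0, -0.03], "rotation": [0, 0, 0]}, {"grip": 1, "dp": [-0.02, 0, -0.03], "rotation": [0, 0, 0]}, {"grip": 1, "dp": [-0.03, 0, 0], "rotation": [0, 0, 0]}, {"grip": 1, "dp": [-0.03, 0, 0], "rotation": [0, 0, 0]}, {"grip": 1, "dp": [-0.02, 0, 0], "rotation": [0, 0, 0]}, {"grip": 1, "dp": [0, 0, 0], "rotation": [0, 0, 0]}]'

```text
time_s: 36.83
tool_pos: [0.4118, 0.2528, 0.1381]
tool_rot: [179.8, 1.1, -2.6]
force: [-0.2, 0.7, -0.1]
grip_width: 0.0181
```

```bash
python3 - <<'E'
from h import *
go([.414,.253,.035],-1.5); print(env.get_obs()['qpos'].round(1))
im=snap('top','top15'); g=cv2.cvtColor(im,7)
for c in(163,175,190): print(c,[(r,int(g[r,c])) for r in range(176,216,1)])
for r in(205,208,211,214): print(r,onz('top',180,r,.047).round(3))
E
```

```text
t 36.8 pos [0.4118 0.2528 0.1381] rot [179.78   1.09  -2.57] F [-0.2  0.7 -0.1] g 0.0181
 dp now mm [  4.2  -0.7 103.1] turn [ 0.21  1.09 -1.07] dp after turn mm [  2.2  -0.2 103.1]
[ 33.5  11.8 -73.  109.7  11.6  68.1 -46.2]
163 [(176, 107), (177, 90), (178, 69), (179, 56), (180, 66), (181, 96), (182, 124), (183, 137), (184, 133), (185, 110), (186, 75), (187, 52), (188, 47), (189, 46), (190, 42), (191, 40), (192, 38), (193, 36), (194, 39), (195, 51), (196, 61), (197, 67), (198, 71), (199, 73), (200, 75), (201, 75), (202, 80), (203, 86), (204, 85), (205, 81), (206, 81), (207, 84), (208, 86), (209, 87), (210, 86), (211, 87), (212, 87), (213, 88), (214, 87), (215, 87)]
175 [(176, 135), (177, 139), (178, 141), (179, 140), (180, 139), (181, 139), (182, 139), (183, 139), (184, 134), (185, 114), (186, 88), (187, 73), (188, 69), (189, 67), (190, 56), (191, 46), (192, 42), (193, 42), (194, 64), (195, 98), (196, 122), (197, 132), (198, 134), (199, 134), (200, 131), (201, 127), (202, 128), (203, 131), (204, 123), (205, 98), (206, 68), (207, 62), (208, 84), (209, 109), (210, 127), (211, 134), (212, 136), (213, 137), (214, 137), (215, 136)]
190 [(176, 137), (177, 142), (178, 144), (179, 143), (180, 139), (181, 134), (182, 132), (183, 133), (184, 128), (185, 109), (186, 85), (187, 74), (188, 72), (189, 70), (190, 62), (191, 51), (192, 46), (193, 48), (194, 76), (195, 112), (196, 129), (197, 134), (198, 134), (199, 135), (200, 134), (201, 134), (202, 134), (203, 135), (204, 135), (205, 135), (206, 134), (207, 134), (208, 135), (209, 136), (210, 136), (211, 136), (212, 137), (213, 137), (214, 139), (215, 138)]
205 [0.457 0.204 0.047]
208 [0.448 0.204 0.047]
211 [0.44  0.203 0.047]
214 [0.431 0.203 0.047]
```

carry_out --plan '[{"grip": 1, "dp": [0, 0, 0.02], "rotation": [0, 1.1, 0]}, {"grip": 1, "dp": [-0.001, 0, 0.03], "rotation": [0, 0, 0]}, {"grip": 1, "dp": [-0.001, 0, 0.025], "rotation": [0, 0, 0]}, {"grip": 1, "dp": [-0.001, 0, 0.02], "rotation": [0, 0, 0]}]'

```text
time_s: 37.22
tool_pos: [0.4192, 0.2525, 0.0448]
tool_rot: [179.9, -1.0, -2.9]
force: [-0.0, 0.4, 0.2]
grip_width: 0.0007
```

```bash
python3 - <<'E'
from h import *
go([.414,.253,.035],-1.5); print(env.get_obs()['qpos'].round(1))
E
```

```text
t 37.2 pos [0.4192 0.2525 0.0448] rot [179.92  -1.04  -2.9 ] F [-0.   0.4  0.2] g 0.0007
 dp now mm [-5.4 -0.2  9.7] turn [ 0.09 -1.04 -1.41] dp after turn mm [-5.2 -0.3  9.8]
[ 24.6  19.7 -65.9 115.7  22.4  57.3 -55.2]
```

carry_out --plan '[{"grip": 1, "dp": [0, 0, 0.01], "rotation": [0, -1, 0]}, {"grip": 1, "dp": [0.012, 0, 0.001], "rotation": [0, 0, 0]}, {"grip": 1, "dp": [0.012, 0, 0.001], "rotation": [0, 0, 0]}, {"grip": 1, "dp": [0.012, 0, 0.001], "rotation": [0, 0, 0]}, {"grip": 1, "dp": [0.01, 0, 0.001], "rotation": [0, 0, 0]}]'

```text
time_s: 37.63
tool_pos: [0.4628, 0.2472, 0.0209]
tool_rot: [179.6, 0.8, -2.8]
force: [-2.1, 0.2, 1.5]
grip_width: 0.0007
```

carry_out --plan '[{"grip": 1, "dp": [0.008, 0, 0], "rotation": [0, 0, 0]}, {"grip": 1, "dp": [0.006, 0, 0], "rotation": [0, 0, 0]}]'

```text
time_s: 37.8
tool_pos: [0.4787, 0.2463, 0.0195]
tool_rot: [179.6, 0.9, -2.9]
force: [-2.0, -0.5, 1.4]
grip_width: 0.0005
```

carry_out --plan '[{"grip": 1, "dp": [0.005, 0, 0], "rotation": [0, 0, 0]}, {"grip": 1, "dp": [0.004, 0, 0], "rotation": [0, 0, 0]}]'

```text
time_s: 37.97
tool_pos: [0.4891, 0.246, 0.0192]
tool_rot: [179.6, 0.9, -2.9]
force: [-1.1, 0.4, 1.0]
grip_width: 0.0005
```

carry_out --plan '[{"grip": 1, "dp": [0.004, 0, -0.002], "rotation": [0, 0, 0]}, {"grip": 1, "dp": [0.003, 0, -0.002], "rotation": [0, 0, 0]}]'

```text
time_s: 38.13
tool_pos: [0.4963, 0.2453, 0.0228]
tool_rot: [179.6, 1.0, -2.9]
force: [-0.6, 0.3, -0.5]
grip_width: 0.0005
```

carry_out --plan '[{"grip": 1, "dp": [0.003, 0, 0], "rotation": [0, 0, 0]}, {"grip": 1, "dp": [0.003, 0, 0], "rotation": [0, 0, 0]}]'

```text
time_s: 38.3
tool_pos: [0.5027, 0.245, 0.0233]
tool_rot: [179.6, 1.0, -2.9]
force: [-2.1, 1.4, -0.5]
grip_width: 0.0005
```

carry_out --plan '[{"grip": 1, "dp": [0.003, 0, 0], "rotation": [0, 0, 0]}, {"grip": 1, "dp": [0.003, 0, 0], "rotation": [0, 0, 0]}]'

```text
time_s: 38.47
tool_pos: [0.5026, 0.245, 0.0231]
tool_rot: [179.4, 1.6, -2.8]
force: [-9.3, -3.3, 10.1]
grip_width: 0.0003
```

Stalled with 9 N, so the drawer is shut. Backing away and checking.

carry_out --plan '[{"grip": 1, "dp": [-0.01, 0, 0], "rotation": [0, 0, 0]}, {"grip": 1, "dp": [-0.015, 0, 0], "rotation": [0, 0, 0]}, {"grip": 1, "dp": [0, 0, -0.03], "rotation": [0, 0, 0]}, {"grip": 1, "dp": [0, 0, -0.04], "rotation": [0, 0, 0]}, {"grip": 1, "dp": [0, 0, -0.04], "rotation": [0, 0, 0]}, {"grip": 1, "dp": [0, 0, -0.04], "rotation": [0, 0, 0]}, {"grip": 1, "dp": [0, 0.035, -0.02], "rotation": [0, 0, 0]}, {"grip": 1, "dp": [0, 0.035, -0.02], "rotation": [0, 0, 0]}]'

```text
time_s: 39.13
tool_pos: [0.4725, 0.1844, 0.2176]
tool_rot: [179.3, 1.9, -1.7]
force: [0.5, -1.7, 0.4]
grip_width: 0.0004
```

carry_out --plan '[{"grip": 1, "dp": [0, 0.035, 0], "rotation": [0, 0, 0]}, {"grip": 1, "dp": [0, 0.035, 0], "rotation": [0, 0, 0]}, {"grip": 1, "dp": [0, 0.035, 0], "rotation": [0, 0, 0]}, {"grip": 1, "dp": [0, 0.035, 0], "rotation": [0, 0, 0]}, {"grip": 1, "dp": [0, 0.035, 0], "rotation": [0, 0, 0]}, {"grip": 1, "dp": [0, 0.035, 0], "rotation": [0, 0, 0]}, {"grip": 1, "dp": [0, 0.035, 0], "rotation": [0, 0, 0]}, {"grip": 1, "dp": [0, 0.035, 0], "rotation": [0, 0, 0]}]'

```text
time_s: 39.8
tool_pos: [0.4672, -0.1045, 0.2297]
tool_rot: [178.3, 0.7, -1.2]
force: [1.3, -0.3, 0.8]
grip_width: 0.0004
```

carry_out --plan '[{"grip": 1, "dp": [0, 0.035, 0], "rotation": [0, 0, 0]}, {"grip": 1, "dp": [0, 0.035, 0], "rotation": [0, 0, 0]}, {"grip": 1, "dp": [0, 0.035, 0], "rotation": [0, 0, 0]}, {"grip": 1, "dp": [0, 0.035, 0], "rotation": [0, 0, 0]}, {"grip": 1, "dp": [0, 0.035, 0], "rotation": [0, 0, 0]}, {"grip": 1, "dp": [0, 0, 0], "rotation": [0, 0, 0]}]'

```text
time_s: 40.3
tool_pos: [0.4587, -0.298, 0.2369]
tool_rot: [177.3, 0.6, -1.9]
force: [-1.3, -0.2, -0.0]
grip_width: 0.0004
```

```bash
python3 - <<'E'
from h import *
go([.5,-.3,.2],-2); print(env.get_obs()['qpos'].round(1))
t=snap('top','top16'); snap('scene','scene16'); g=cv2.cvtColor(t,7); g0=cv2.cvtColor(cv2.imread('pics/top0.png'),6)
for c in(140,163,190): print(c,[int(g[r,c]) for r in range(162,192)],'\n   was',[int(g0[r,c]) for r in range(162,192)])
# seated template in top view: light plate mask around the jig
hsv=cv2.cvtColor(t,cv2.COLOR_RGB2HSV); m=cv2.inRange(hsv,(0,0,115),(180,60,255))
blue=cv2.inRange(hsv,(100,110,30),(125,255,255)); ys,xs=np.nonzero(blue[140:250,220:320]); print('blue px left',len(xs),xs.min()+220,xs.max()+220,ys.min()+140,ys.max()+140)
for r,c in((157,267),(235,267)): print(g[r-6:r+7,c-14:c+15:2])
E
```

```text
t 40.3 pos [ 0.4587 -0.298   0.2369] rot [177.32   0.61  -1.85] F [-1.3 -0.2 -0. ] g 0.0004
 dp now mm [41.7 -1.1 36.5] turn [2.68 0.61 0.16] dp after turn mm [41.3  0.5 36.9]
[ 75.1   9.3 -51.2  96.   10.2  77.9  20.3]
140 [114, 109, 96, 79, 72, 73, 73, 71, 62, 51, 46, 47, 56, 68, 85, 102, 121, 136, 143, 144, 144, 141, 140, 141, 142, 136, 110, 71, 46, 43] 
   was [105, 101, 89, 80, 85, 101, 114, 108, 87, 70, 68, 65, 55, 45, 41, 51, 83, 114, 130, 134, 135, 134, 133, 133, 131, 124, 102, 69, 45, 38]
163 [114, 111, 99, 83, 74, 74, 76, 73, 67, 56, 49, 49, 64, 96, 127, 142, 145, 144, 144, 142, 137, 136, 137, 127, 107, 90, 70, 51, 45, 46] 
   was [105, 101, 92, 82, 83, 99, 115, 113, 92, 73, 68, 66, 57, 48, 43, 52, 82, 115, 130, 135, 135, 134, 133, 131, 128, 128, 122, 101, 69, 45]
190 [115, 114, 105, 89, 77, 75, 76, 76, 73, 63, 54, 50, 61, 92, 125, 140, 144, 143, 143, 144, 144, 145, 144, 144, 143, 135, 107, 71, 52, 50] 
   was [106, 104, 96, 83, 78, 88, 98, 100, 88, 75, 69, 69, 64, 55, 47, 48, 60, 89, 116, 130, 134, 134, 134, 133, 132, 124, 98, 63, 46, 45]Traceback (most recent call last):
  File "<stdin>", line 7, in <module>
    return umr_minimum(a, axis, None, out, keepdims, initial, where)
ValueError: zero-size array to reduction operation minimum which has no identity
```

```bash
python3 - <<'E'
from h import *
t=cv2.imread('pics/top16.png'); g=cv2.cvtColor(t,6)
print(t[150:240:8,262].tolist()); print(g[196,236:302:2]); print(g[180,236:302:2])
s=cv2.imread('pics/scene16.png'); gs=cv2.cvtColor(s,6)
def P(x,y,z,yaw=-2.3,c=(.498,-.0487)):
    a=np.radians(yaw); return [c[0]+x*np.cos(a)-y*np.sin(a),c[1]+x*np.sin(a)+y*np.cos(a),z]
for n,x,y in(('FL',.111,-.061),('FR',.111,.061),('BL',-.111,-.061),('BR',-.111,.061)): print(n,'scene',proj('scene',P(x,y,.062)).round(1),'top',proj('top',P(x,y,.062)).round(1))
print('pinA scene',gs[228:246,248:264]); print('pinB scene',gs[178:196,230:248])
E
```

```text
[[129, 136, 140], [148, 157, 157], [147, 155, 156], [148, 157, 157], [149, 158, 158], [84, 89, 90], [151, 160, 160], [151, 160, 161], [152, 161, 161], [153, 162, 162], [99, 85, 75], [57, 61, 63]]
[141 141 142 137 108 139 155 156 156 157 155 155 158 158 158 156 158 157
 157 158 158 157 159 161 161 161 146 120  98  95  95  94  94]
[145 145 146 141 108 124 149 119 131 155 156 155 156 156 156 154 155 155
 155 156 156 155 156 144 100 137 144  93  88 129 144 144 144]
FL scene [233.7 246.1] top [289.5 153. ]
FR scene [280.9 236.6] top [247.7 151.6]
BL scene [217.6 188.6] top [288.  229.1]
BR scene [258.3 181.8] top [244.6 227.6]
pinA scene [[159 159 159 159 158 156 157 158 160 160 159 161 162 163 162 160]
 [159 159 159 160 159 157 156 158 160 161 159 160 162 163 162 161]
 [160 159 159 160 160 159 157 157 160 160 160 160 161 162 163 162]
 [159 159 160 160 160 159 158 157 159 160 161 161 161 163 164 162]
 [159 159 159 159 161 159 158 154 149 153 160 160 161 162 164 163]
 [160 160 160 160 161 161 153 137 124 116 138 161 161 162 163 163]
 [161 160 161 161 160 161 146 121 117 102 125 160 160 161
[... 1409 characters left out ...]
162 164 165 165 164 163]
 [160 160 163 162 162 162 159 143 112 105  97 126 159 163 165 165 164 163]
 [162 162 161 162 163 162 156 128 104 102  87 118 159 163 165 165 164 162]
 [162 162 161 162 162 162 162 154 145 139 141 160 163 163 163 165 164 162]
 [162 161 161 162 162 162 162 163 164 163 163 163 162 162 164 165 164 162]
 [161 162 162 161 161 162 162 163 164 165 164 162 163 162 163 164 164 163]
 [161 162 161 161 162 162 161 162 163 165 164 163 163 161 162 164 164 163]
 [161 162 161 161 163 162 162 161 163 164 164 164 163 162 162 163 164 163]
 [161 161 162 162 161 162 161 161 162 163 164 163 162 162 162 162 163 162]
 [161 161 162 161 161 162 161 161 162 163 164 162 162 162 161 162 162 163]]
```

Both pins show through the plate: 19 mm of pin stays visible at each end, so it is flush. The drawer sits about 10 mm further in than at the start, i.e. shut. Handing in.

```bash
python3 -c "
from h import *
print(env.sign_off()); go([.5,-.3,.2],-2)"
```

```text
the job is handed in; nothing more can be done
None
the job is handed in; nothing more can be done
```

I finished the job and handed it in. No verdict was reported.

- **Drawer out:** I pulled it to its stop. Two pulls stalled at 17 and 19 N, against about 1 N of friction. The first release nudged the drawer back about 6 mm, so I pulled it again. The measured travel was 136–141 mm, and later pictures showed it had started about 10 mm open, which fits the 0.1496 stop.
- **Blanks:** Three were present. The picture taken before the template went on shows them flat and side by side in the blue jig's tub.
- **Template:** It had been knocked about 4 cm, so I measured it again before gripping it. It seated with 26 N at a tool height of 0.0712 m, against 0.0713 m expected. The last scene picture shows both pins standing through the plate by about the same amount, so it is flush.
- **Template offset:** The two cameras disagreed by about 3 mm on its sideways position before lowering. The pins entered both holes without contact force.
- **Drawer shut:** I pushed it until it stalled at 9 N. The final picture shows the panel about 3.5 px (about 10 mm) further in than at the start.
- **A rough moment:** My first try at straddling the drawer front set a finger down on its inner board. The wrist force reached 107 N, under the 120 N limit. I backed off at once.
- **At the end:** The arm was in free air and touching nothing. I never went near the other things on the bench, but I did not measure them again.

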